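# Empty the moulding die and press the links flat

## Task

Pull the die's sliding jaw fully open, lift every moulded orange link plate out of its cavity and stack them flat on the rack, each with its two holes over the two posts. Once they are all stacked, lay the blue steel plate over the same posts on top of them so that they stay flat, and leave the jaw pushed fully shut again; do not disturb the mugs or the jar.

Things in the scene. Friction and masses are not known exactly. Their poses are not given: they have to be found in the camera images.
- die: open aluminium moulding die fixed to the table. Origin on its underside below the centre of the middle cavity; x along the cavities towards the jaw, z up. The 8 mm base slab reaches from x = -95 to +167 mm and 125 mm either side in y; walls rise to z = 34 mm. Three parallel cavities at y = -76, 0, +76 mm each hold a plate lengthwise along x, with 1.5 mm play beside its square ends
- middle_cavity (a point): centre of a plate lying in the middle cavity (die x = 0, y = 0, z = 25.5 mm); a plate in a cavity has its underside at z = 18 and its top at z = 33 mm. From die x = -29 to +29 mm an open channel, floor at z = 8 mm, runs across all cavities so that fingers fit on both sides of each web (a 28 mm wide rib stands under the web)
- jaw (a joint): the sliding retainer jaw of the die, a grey bar across the die's +x end with a red grip; shut, its steel lip overhangs the ends of the plates by 14 mm and holds them down; 0 = shut, 0.045 m = fully open, moving along the die's +x. It stays where it is left (friction about 3 N)
- jaw_grip (a point): the middle of the red upright grip on the jaw: 14 mm thick along die x, 60 mm along die y, standing from z = 44 to 75 mm above the table (this point at 62 mm), free on both sides; it moves with the jaw (at die x = 100 mm, y = 0 when shut). Pinch it across its thickness from above
- plate_a: orange moulded link plate, a dog-bone 156 mm long, 15 mm thick: two 50 x 50 mm ends joined by a web 36 mm wide (y) and 56 mm long, the place to grip; a 16 mm hole in each end, 53 mm either side of the middle. Both faces and both ends are alike. Origin at its centre (mid-thickness), x along its length, z through its thickness. 0.12 kg. Two or three of the three plates are present
- plate_b: orange moulded link plate, a dog-bone 156 mm long, 15 mm thick: two 50 x 50 mm ends joined by a web 36 mm wide (y) and 56 mm long, the place to grip; a 16 mm hole in each end, 53 mm either side of the middle. Both faces and both ends are alike. Origin at its centre (mid-thickness), x along its length, z through its thickness. 0.12 kg. Two or three of the three plates are present
- plate_c: orange moulded link plate, a dog-bone 156 mm long, 15 mm thick: two 50 x 50 mm ends joined by a web 36 mm wide (y) and 56 mm long, the place to grip; a 16 mm hole in each end, 53 mm either side of the middle. Both faces and both ends are alike. Origin at its centre (mid-thickness), x along its length, z through its thickness. 0.12 kg. Two or three of the three plates are present
- rack: stacking rack fixed to the table: grey base 190 x 80 x 8 mm, two black pads with tops at z = 18 mm where the first plate lies, and two vertical steel posts of 12 mm diameter at x = -53 and +53 mm, tapered at the tip, tops at z = 96 mm. Origin on the underside at the middle, x from post to post, z up. Between the pads there is room for fingertips down to z = 8 mm
- cover: blue steel pressing plate, a flat bar 160 x 50 x 12 mm with two 16 mm holes 53 mm either side of the middle; it starts flat on the table. Origin at its centre, x along its length; both faces alike; about 0.35 kg
- mug: the white mug farther from the robot (the nearer one is fixed), 86 mm across and 97 mm tall, a bystander: leave it alone. Origin at its underside
- jar: white screw-top jar, 70 mm across and 58 mm tall, a bystander: leave it alone. Origin at its underside

How it is judged:
On the way, in this order (a step that is already met when the one before it is completed fails the run):
1. the jaw is fully open (value of joint jaw above 0.038 m), for 0.2 s.
2. all link plates lie flat on the rack over both posts (horizontal distance between each of plate_a, plate_b, plate_c and rack below 0.006 m and angle between the x axis of each of plate_a, plate_b, plate_c and the x axis of rack, either way round below 0.08 rad and angle between the z axis of each of plate_a, plate_b, plate_c and the z axis of rack, either way round below 0.08 rad and z of plate_a in the frame of rack between 0.022 and 0.06 m and z of plate_b in the frame of rack between 0.022 and 0.06 m and z of plate_c in the frame of rack between 0.022 and 0.06 m), for 0.3 s.
3. the blue plate lies over both posts on top of the link plates (horizontal distance between cover and rack below 0.006 m and angle between the x axis of cover and the x axis of rack, either way round below 0.08 rad and angle between the z axis of cover and the z axis of rack, either way round below 0.08 rad and z of cover in the frame of rack between 0.049 and 0.075 m), for 0.3 s.
At the end, for the whole second after the job is handed in: Every link plate present lies on the rack over both posts (centre within 6 mm of the rack's middle, aligned and flat within 0.08 rad, centre 22 to 60 mm above the table), the blue plate lies likewise on top of them all (centre 49 to 75 mm up), all at rest, and the jaw is shut to within 5 mm (all of step 2 and all of step 3 and linear speed of each of plate_a, plate_b, plate_c, cover below 0.02 m/s and value of joint jaw below 0.005 m); the robot touches nothing.
It fails at once if the mug is pushed more than 4 cm or knocked over (distance of mug from where it was at the start of the episode above 0.04 m or angle between mug's own z axis and vertical above 0.5 rad).
It fails at once if the jar is pushed more than 4 cm or knocked over (distance of jar from where it was at the start of the episode above 0.04 m or angle between jar's own z axis and vertical above 0.5 rad).
Of plate_a, plate_b, plate_c only 2 to 3 are there at a start; the rules pass over those that are not, and their reading is None.
At some moment in a run one of cover may be knocked a few centimetres aside while the robot is not near it.
Once in a run the grip may slacken for a moment while it holds something.
It also fails if it takes over 210 s, if anything falls off the work surface, if the arm or the gripper's body presses on something with over 40 N, if the wrist force passes 120 N, or if a joint passes its speed limit or range.

## Robot

A 6-joint arm with a two-finger parallel gripper is mounted at the origin on a cart in front of the work surface, level with it; the furniture and walls round the work are solid. World frame = base frame: x ahead of the robot, y to its left, z up, the work surface at z = 0. Lengths are in m, angles in rad, forces in N, time in s.
With the tool pointing down it reaches from about 0.35 to 0.775 m from the base axis. Payload 5.5 kg.
Tool frame: the origin (TCP) lies at the very end of the fingers, on their centre line; the grasp point (between the pads) lies manip.grasp_offset behind it (manip.grasp_offset is the distance from the TCP to the grasp point, in m); z points along the fingers, y is the line along which they close (so a half turn about z gives the same grasp; the last joint's range is limited). The gripper opens to 85 mm and grips with 20 to 120 N. Pads are 22 mm wide; open, the fingers measure 114 mm over their backs; the gripper's body (76 mm by 85 mm) begins 54 mm behind the grasp point. The pads swing forward as they close: fully open they stand 13 mm farther back than shut.
Start: joints at [1.147, 0.313, 0.046, 1.304, 0, 1.431], TCP at [0.161, 0.552, 0.231] pointing down, gripper open.
Joint ranges: [-2.76, 2.76], [-0.86, 1.69], [-1.03, 1.26], [-2.2, 2.34], [-1.47, 1.5], [-3.14, 3.14]. Speed limits (rad/s): [2.57, 2.57, 3.14, 3.14, 3.14, 3.14].

## Interface

Orientations are given as a rotation vector (axis times angle).
In Python, from bench import manip gives the robot as it stands.
- The arm moves only by the shell command python3 -m pendant 'ROWS' [FORCE]. ROWS is JSON, a list of rows, each an object with "delta_pos": the shift along the tool's x, y, z in m, a list of three; "twist": the turn, a rotation vector about the tool's x, y, z in rad, a list of three; "grip": the closure, from 0 (fully open) to 1 (shut). In form: [{"delta_pos": [tx, ty, tz], "twist": [rx, ry, rz], "grip": grip}, ...]. A call has 1 to 10 rows; each row is the pose to reach, as a shift and turn from the pose commanded when the call began, along the tool's axes at that moment; what a row does not reach only later rows make up. A row lasts 1/8 s, in which the tool goes at most 62.5 mm and 10.7 degrees, less where a joint would pass 70% of its speed; a pose out of reach is approached as far as the arm can. A call with a gripper value outside its range is refused whole. The fingers move at their own pace and stop on an object; FORCE is the grip in N (left out, the last holds). Time passes only in rows, so rows that repeat a pose let the fingers close. It gives the time, the measured TCP pose, the force, the opening and the grip force at its end, in the units of the state.
- manip.state(): the state, without advancing time (a new reading comes with each control period).
- manip.capture(name): name is "side" or "top"; returns a dict with "image" (384x512x3 uint8, red, green, blue), "intrinsics" (3x3 intrinsics, pixels), "pose" (4x4, takes a point from camera to world coordinates). Camera axes: x right, y down, z forward; pixel columns grow to the right and rows downward; lengths in m; the calibration is good to about 2 mm. A picture is of the moment at which its call begins. There is no depth.
- manip.job_done(): hands the job in; it is judged then, once.
The state is a dict: "clock": time; "joints": joint angles; "qd": joint speeds; "joint_torque": joint torques, N m; "eef_pos": TCP position; "orientation": TCP orientation; "ft_force": force on the tool from outside, world axes, zero at the start; "ft_torque": the same for the moment, N m; "width": finger opening in m; "finger_force": force on a finger pad.
Only numpy, scipy, OpenCV 4.12 (cv2) and the standard library are available. Lean on these libraries where they do the work, as an engineer would, in place of code of your own. Each camera call takes 0.05 s, during which the arm holds its last target. There are 200 camera calls.

## Working session

There is one attempt and no reset: what is moved stays moved. The work goes in short steps, Python scripts to look and compute and a shell command to move; the robot and the scene stay as the last step left them, time stands still between calls to the robot, and variables do not carry over. Pictures are saved under pics/ and viewed, at most 14 in all, crops included, and the job is handed in when it is done.

```bash
ls; mkdir -p pics
python3 - <<'E'
from bench import manip
import cv2,numpy as np
s=manip.state()
for k,v in s.items(): print(k,np.round(v,4))
print(manip.grasp_offset)
for n in("side","top"):
    c=manip.capture(n); print(n,np.round(c["intrinsics"],1).tolist(),np.round(c["pose"],4).tolist())
    cv2.imwrite(f"pics/{n}0.png",c["image"][:,:,::-1])
E
```

```text
pics
clock 0.0
joints [1.1474 0.314  0.045  1.3036 0.     1.4312]
qd [ 0.0005 -0.0009 -0.0009 -0.0008  0.0011 -0.0007]
joint_torque [-2.20000e-03 -4.80634e+01  2.98531e+01  1.95000e-02 -2.00000e-04
 -0.00000e+00]
eef_pos [0.1608 0.5515 0.2304]
orientation [-4.4420e-01 -3.1095e+00  2.8000e-03]
ft_force [-0.3015  0.0007 -0.095 ]
ft_torque [ 0.0054 -0.045   0.0077]
finger_force 0.0
width 0.0853
0.0187
side [[401.2, 0.0, 259.1], [0.0, 401.2, 193.5], [0.0, 0.0, 1.0]] [[0.8654, -0.2788, 0.4163, -0.0241], [-0.501, -0.4836, 0.7177, -1.0349], [0.0012, -0.8297, -0.5582, 0.7731], [0.0, 0.0, 0.0, 1.0]]
top [[378.6, 0.0, 249.6], [0.0, 378.6, 191.2], [0.0, 0.0, 1.0]] [[0.0589, -0.9736, 0.2205, 0.1901], [-0.9983, -0.0584, 0.0085, -0.1551], [0.0046, -0.2206, -0.9754, 1.4603], [0.0, 0.0, 0.0, 1.0]]
```

View pics/side0.png

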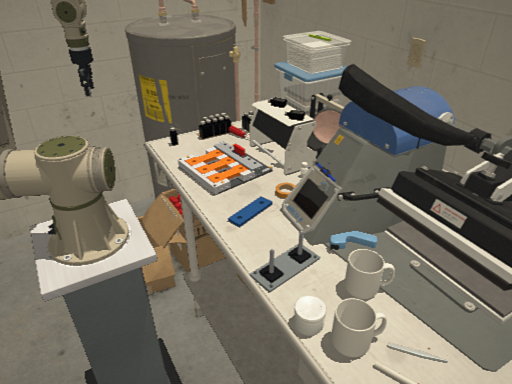

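View pics/top0.png

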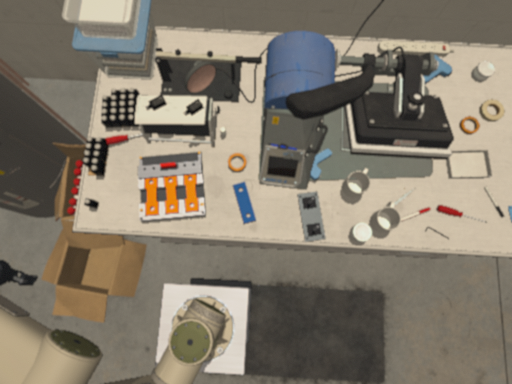

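The top view shows three orange plates at about (152,197), (171,195) and (190,193), with the jaw's red grip at (169,165). The cover is at (244,202), the rack at (311,216), the jar at (361,232) and the mugs at (357,181) and (386,219).

```bash
cat > h.py <<'E'
from bench import manip
import cv2,numpy as np
def ray(c,uv,z):
    K,P=c["intrinsics"],c["pose"]
    d=P[:3,:3]@np.linalg.solve(K,[uv[0],uv[1],1.]); o=P[:3,3]
    return (o+d*(z-o[2])/d[2])[:2]
def proj(c,p):
    q=np.linalg.inv(c["pose"])@np.append(p,1); q=c["intrinsics"]@q[:3]; return q[:2]/q[2]
def tri(c1,u1,c2,u2):
    A=[];b=[]
    for c,u in((c1,u1),(c2,u2)):
        d=c["pose"][:3,:3]@np.linalg.solve(c["intrinsics"],[*u,1.]);d/=np.linalg.norm(d)
        M=np.eye(3)-np.outer(d,d);A.append(M);b.append(M@c["pose"][:3,3])
    return np.linalg.lstsq(np.vstack(A),np.hstack(b),rcond=None)[0]
HSV={"orange":((8,150,120),(20,255,255)),"blue":((100,150,60),(120,255,255)),"red":((0,150,80),(6,255,255)),"red2":((170,150,80),(180,255,255))}
def blobs(c,col,roi,amin=20):
    """components: (centroid, area, contour) inside roi (u0,v0,u1,v1)"""
    h=cv2.cvtColor(c["image"],cv2.COLOR_RGB2HSV)
    m=cv2.inRange(h,*HSV[col])
    if col=="red": m|=cv2.inRange(h,*HSV["red2"])
    k=np.zeros_like(m);u0,v0,u1,v1=roi;k[v0:v1,u0:u1]=m[v0:v1,u0:u1]
    n,l,s,ce=cv2.connectedComponentsWithStats(k)
    out=[(ce[i],s[i,4],cv2.findContours((l==i).astype(np.uint8),0,1)[0][0][:,0,:]) for i in range(1,n) if s[i,4]>=amin]
    return sorted(out,key=lambda o:o[0][0])
def rect(c,cnt,z):
    p=np.array([ray(c,u,z) for u in cnt]); (x,y),(w,h),a=cv2.minAreaRect((p*1000).astype(np.float32))
    return np.round([x,y,w,h,a],1)
E
python3 - <<'E'
from h import *
t=manip.capture("top");s=manip.capture("side")
R={"top":(130,140,270,230),"side":(170,130,280,230)}
for n,c in(("top",t),("side",s)):
    for col,z in(("orange",.033),("blue",.012),("red",.075)):
        for b in blobs(c,col,R[n],6): print(n,col,b[0].round(1),b[1],(ray(c,b[0],z)*1000).round(1),rect(c,b[2],z))
img=t["image"]
a=cv2.resize(img[145:245,130:230],None,fx=4,fy=4,interpolation=cv2.INTER_CUBIC)
b=cv2.resize(img[180:250,290:340],None,fx=400/70,fy=400/70,interpolation=cv2.INTER_CUBIC)
cv2.imwrite("pics/tc.png",np.hstack([a,b])[:,:,::-1])
i=s["image"]
a=cv2.resize(i[135:195,170:280],None,fx=4,fy=4,interpolation=cv2.INTER_CUBIC)
b=cv2.resize(i[230:290,245:325],None,fx=4,fy=4,interpolation=cv2.INTER_CUBIC)
cv2.imwrite("pics/sc.png",np.hstack([a,b])[:,:,::-1])
E
```

```text
top orange [151.1 196. ] 390 [471.2 234.6] [472.1 235.1 144.   44.    8.9]
top orange [170.9 194.4] 390 [482.1 159.4] [483.4 160.3 143.8  46.2   8.7]
top orange [190.6 192.5] 387 [494.   84.4] [495.1  84.6 144.1  46.8   8.5]
top orange [236.9 162.2] 98 [626.8 -85.9] [627.7 -86.2  65.7  63.1   3.5]
top blue [244.  202.6] 306 [ 470.8 -123.2] [ 472.3 -122.9  149.3   38.4   19.4]
top red [167.9 164.7] 74 [588.1 173.6] [588.9 173.4  19.8  53.8   3.5]
side orange [204.6 157.3] 250 [471.7 234.6] [474.8 231.3 147.2  63.8   8.5]
side orange [215.7 165. ] 285 [483.5 160. ] [486.2 156.9 148.8  64.4   8.5]
side orange [227.7 173.2] 310 [495.7  84.9] [498.2  81.9 149.3  63.1   8.8]
side orange [277.7 188.5] 24 [597.1 -88.4] [596.9 -87.5  55.4  10.2  57.6]
side blue [249.5 211.1] 491 [ 466.3 -128.1] [ 470.3 -127.   164.4   52.4   19.6]
side red [176.3 202.6] 121 [255.7 -55.1] [249.7 -64.4 112.3  28.8  74. ]
side red [237.6 132.5] 71 [642.1 287.3] [646.7 285.8  42.   87.5  12.6]
side red [238.9 149.4] 82 [578.7 155.1] [579.3 155.2  89.5  37.3  62.9]
```

View pics/tc.png

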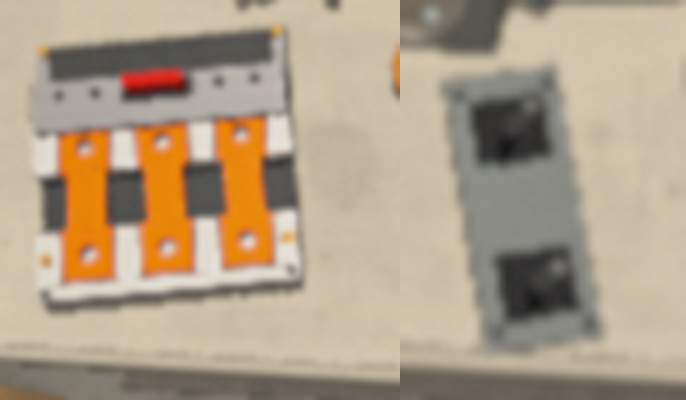

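View pics/sc.png

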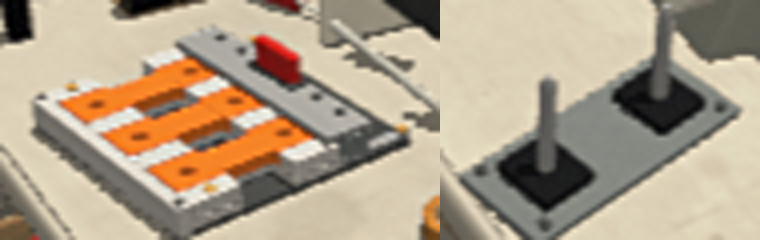

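Run:
```python
from h import *
t=manip.capture("top");s=manip.capture("side")
for n,c,(u0,v0,u1,v1) in(("top",t,(292,182,335,248)),("side",s,(245,228,325,292))):
    im=c["image"][v0:v1,u0:u1].astype(int); h=cv2.cvtColor(c["image"],cv2.COLOR_RGB2HSV)[v0:v1,u0:u1]
    V=h[...,2]
    grey=((V<165)).astype(np.uint8)
    # black pads
    bl=(V<60).astype(np.uint8)
    for nm,m,z,amin in(("base",grey,.008,300),("pad",bl,.018,25)):
        k,l,st,ce=cv2.connectedComponentsWithStats(m)
        for i in range(1,k):
            if st[i,4]>=amin:
                ct=cv2.findContours((l==i).astype(np.uint8),0,1)[0][0][:,0,:]+[u0,v0]
                print(n,nm,(ce[i]+[u0,v0]).round(1),st[i],(ray(c,ce[i]+[u0,v0],z)*1000).round(1),rect(c,ct,z))
u=[(271.5,250),(300.5,232)]
for x in u: print((ray(s,x,.096)*1000).round(1))
print(t["image"][215:240,300:322].max(2));
```

```text
top base [310.7 216.7] [   5   10   29   50 1012] [ 431.7 -384.8] [ 433.9 -385.1  191.9   81.6   11.1]
top pad [308.1 203.1] [11 16 12 10 77] [ 482.6 -372.1] [ 485.4 -374.5   35.5   42.2   12.8]
top pad [312.6 229.9] [16 43 12 10 82] [ 379.4 -391.9] [ 381.2 -395.    34.5   42.1    3.4]
side base [289.2 260.5] [   4    0   76   64 2022] [ 453.2 -376.4] [ 478.8 -362.1  305.6  124.6   20.6]
side pad [299.1 255.3] [ 43  19  23  17 192] [ 481.7 -381.7] [ 483.7 -378.9   47.4   51.8   11.9]
side pad [270.7 273.6] [ 15  37  23  18 215] [ 378.3 -402. ] [ 380.1 -398.6   46.6   51.7   11.3]
[ 380.9 -398.8]
[ 484.3 -377. ]
[[163 143 142 142 143 142 141 141 140 140 140 140 141 140 139 139 137 137
  139 138 142 165]
 [177 150 141 142 142 141 141 141 140 141 141 140 140 140 139 139 138 139
  139 138 145 168]
 [188 151 136 140 141 141 140 139 139 142 141 141 141 139 139 138 140 138
  139 139 144 163]
 [191 150 132 140 141 141 140 140 139 140 141 141 140 140 139 139 140 139
  138 139 141 156]
 [192 153 134 140 141 140 138 140 140 139 138 141 139 139 141 139 139 138
  139 138 139 148]
 [195 154 136 14
[... 1144 characters left out ...]
1  46  34  29  33  45  49  49
   48  47  69 102]
 [209 208 195 162 141 140 138 123  83  52  48  45  35  27  33  43  53  59
   59  59  72  99]
 [209 209 203 182 152 139 140 126  87  54  48  45  44  49  58  62  73  88
   94  96 100 113]
 [208 211 208 192 155 136 137 124  91  69  66  66  74  89  97  99 108 120
  128 128 129 126]
 [209 211 211 196 153 130 129 119 105 100 100 104 109 122 128 128 131 135
  139 138 138 128]
 [210 211 211 194 151 125 116 110 117 126 129 130 132 136 139 139 138 139
  137 138 135 128]
 [212 211 210 195 155 127 112 108 124 135 138 138 139 137 137 136 137 135
  137 138 138 136]
 [209 211 208 191 161 137 120 119 130 136 136 137 136 136 140 135 134 133
  139 148 155 162]]
```

```bash
cat >> h.py <<'E'
from scipy.spatial.transform import Rotation as Rn
def go(x,y,z,yaw=None):
    """tool-axes shift (mm-rounded) and twist to reach TCP xyz (m), tool y axis at yaw deg (mod 180, nearest)"""
    s=manip.state();R=Rn.from_rotvec(s["orientation"]);d=R.inv().apply(np.array([x,y,z])-s["eef_pos"])
    M=R.as_matrix();cy=np.degrees(np.arctan2(M[1,1],M[0,1]));tw=0
    if yaw is not None:
        e=(yaw-cy+90)%180-90
        ty=np.radians(cy+e); Y=np.array([np.cos(ty),np.sin(ty),0]);Z=np.array([0,0,-1.]);T=np.c_[np.cross(Y,Z),Y,Z]
        tw=(R.inv()*Rn.from_matrix(T)).as_rotvec().round(4)
    print("shift",d.round(4),"twist",tw,"yaw now",cy.round(2),"j",s["joints"].round(2),"pos",s["eef_pos"].round(4),"w",np.round(s["width"],4))
E
python3 - <<'E'
from h import *
t=manip.capture("top")
for u,z in(((175,140),0),((175,125),.1),((175,133),.05)): print(ray(t,u,z).round(3))
for u in((308.5,197.5),(317,226)): print("tip",ray(t,u,.096).round(4))
go(.5895,.176,.13,8.8)
E
```

```text
[0.716 0.174]
[0.74  0.157]
[0.727 0.165]
tip [ 0.4879 -0.3612]
tip [ 0.3843 -0.3945]
shift [-0.5166 -0.2408  0.1012] twist [-3.0000e-04  2.0000e-04  1.1334e+00] yaw now 73.74 j [ 1.15  0.31  0.05  1.3  -0.    1.43] pos [0.161  0.5519 0.2311] w 0.0848
```

```bash
P='{"delta_pos":[-0.5165,-0.241,0.08],"twist":[0,0,1.1334],"grip":0}'; python3 -m pendant '[{"delta_pos":[-0.5165,-0.241,0.08],"twist":[0,0,1.1334],"grip":0},{"delta_pos":[-0.5165,-0.241,0.08],"twist":[0,0,1.1334],"grip":0},{"delta_pos":[-0.5165,-0.241,0.08],"twist":[0,0,1.1334],"grip":0},{"delta_pos":[-0.5165,-0.241,0.08],"twist":[0,0,1.1334],"grip":0},{"delta_pos":[-0.5165,-0.241,0.08],"twist":[0,0,1.1334],"grip":0},{"delta_pos":[-0.5165,-0.241,0.08],"twist":[0,0,1.1334],"grip":0},{"delta_pos":[-0.5165,-0.241,0.08],"twist":[0,0,1.1334],"grip":0},{"delta_pos":[-0.5165,-0.241,0.08],"twist":[0,0,1.1334],"grip":0},{"delta_pos":[-0.5165,-0.241,0.08],"twist":[0,0,1.1334],"grip":0},{"delta_pos":[-0.5165,-0.241,0.08],"twist":[0,0,1.1334],"grip":0}]'; python3 -c "
from h import *
go(.5895,.176,.05,8.8)"
```

```text
clock: 1.6
eef_pos: [0.5918, 0.1729, 0.1501]
orientation: [2.05, 2.38, -0.001]
ft_force: [-0.5, -0.1, -0.2]
width: 0.0857
finger_force: 0.0
shift [ 0.0034 -0.0018  0.1001] twist [-0.0002  0.0004 -0.0046] yaw now 8.54 j [ 0.15  0.43  0.01  1.16 -0.    1.58] pos [0.5918 0.1729 0.1501] w 0.0857
```

```bash
python3 -m pendant '[{"delta_pos":[0.003,-0.002,0.05],"twist":[0,0,0],"grip":0},{"delta_pos":[0.003,-0.002,0.1],"twist":[0,0,0],"grip":0},{"delta_pos":[0.003,-0.002,0.1],"twist":[0,0,0],"grip":0.5},{"delta_pos":[0.003,-0.002,0.1],"twist":[0,0,0],"grip":1},{"delta_pos":[0.003,-0.002,0.1],"twist":[0,0,0],"grip":1},{"delta_pos":[0.003,-0.002,0.1],"twist":[0,0,0],"grip":1},{"delta_pos":[0.003,-0.002,0.1],"twist":[0,0,0],"grip":1},{"delta_pos":[0.003,-0.002,0.1],"twist":[0,0,0],"grip":1}]' 40; python3 -c "
from h import *
a=np.radians(8.8);p=manip.state()['eef_pos'];print(manip.state()['ft_force'])
go(p[0]+.047*np.cos(a),p[1]+.047*np.sin(a),p[2])"
```

```text
clock: 2.6
eef_pos: [0.5891, 0.1793, 0.0539]
orientation: [2.042, 2.383, 0.007]
ft_force: [1.6, 1.5, 6.3]
width: 0.0129
finger_force: 41.4
[1.55197022 1.51521337 6.2711073 ]
shift [-0.      0.047   0.0002] twist 0 yaw now 8.81 j [ 0.16  0.49 -0.14  0.94  0.    1.58] pos [0.5891 0.1793 0.0539] w 0.0129
```

```bash
python3 -m pendant '[{"delta_pos":[0,0.01,-0.002],"twist":[0,0,0],"grip":1},{"delta_pos":[0,0.02,-0.002],"twist":[0,0,0],"grip":1},{"delta_pos":[0,0.03,-0.002],"twist":[0,0,0],"grip":1},{"delta_pos":[0,0.04,-0.002],"twist":[0,0,0],"grip":1},{"delta_pos":[0,0.047,-0.002],"twist":[0,0,0],"grip":1},{"delta_pos":[0,0.048,-0.002],"twist":[0,0,0],"grip":1},{"delta_pos":[0,0.048,-0.002],"twist":[0,0,0],"grip":1}]'; python3 -c "
from h import *
c=manip.capture('top');
for b in blobs(c,'red',(130,130,270,230),6): print(b[0],b[1],ray(c,b[0],.075))
go(0,0,0)"
```

```text
clock: 3.48
eef_pos: [0.6319, 0.1859, 0.0539]
orientation: [-2.042, -2.383, 0.006]
ft_force: [-12.7, -0.1, 12.7]
width: 0.0132
finger_force: 42.4
[171.6  154.44] 25 [0.62969506 0.16385438]
shift [-0.0868 -0.6526  0.0572] twist 0 yaw now 8.82 j [0.16 0.57 0.   1.01 0.   1.58] pos [0.6319 0.1859 0.0539] w 0.013
```

```bash
python3 -m pendant '[{"delta_pos":[0,0,-0.002],"twist":[0,0,0],"grip":0.3},{"delta_pos":[0,0,-0.002],"twist":[0,0,0],"grip":0.3},{"delta_pos":[0,0,-0.04],"twist":[0,0,0],"grip":0.3},{"delta_pos":[0,0,-0.09],"twist":[0,0,0],"grip":0.3},{"delta_pos":[0.12,-0.1,-0.09],"twist":[0,0,0],"grip":0.3},{"delta_pos":[0.12,-0.1,-0.09],"twist":[0,0,-0.2],"grip":0.3},{"delta_pos":[0.12,-0.1,-0.09],"twist":[0,0,-0.4],"grip":0.3},{"delta_pos":[0.12,-0.1,-0.09],"twist":[0,0,-0.6],"grip":0.3}]'
python3 - <<'E'
from h import *
for n in("top","side"):
    c=manip.capture(n); cv2.imwrite(f"pics/{n}1.png",c["image"][:,:,::-1])
    for b in blobs(c,"orange",(130,120,270,230),60): print(n,b[0].round(1),b[1],(ray(c,b[0],.033)*1000).round(1),rect(c,b[2],.033))
    for b in blobs(c,"red",(130,130,270,230),6): print("red",b[0].round(1),b[1],ray(c,b[0],.075).round(3))
go(.5026,.0858,.1,98.8)
E
```

```text
clock: 4.53
eef_pos: [0.5159, 0.2913, 0.1435]
orientation: [1.288, 2.865, 0.001]
ft_force: [0.4, -0.6, -0.3]
width: 0.0599
finger_force: 0.0
top [151.  194.3] 427 [478.1 235.8] [478.3 236.  155.9  45.9   6.9]
top [170.7 192.6] 430 [489.2 160.7] [490.  161.3 157.   46.2   8.7]
top [190.5 190.8] 426 [501.   85.5] [501.5  85.5 157.   46.8   8.5]
top [236.9 162.2] 98 [626.8 -85.9] [627.7 -86.2  65.7  63.1   3.5]
red [167.5 155. ] 60 [0.627 0.179]
side [205.4 157. ] 267 [475.2 235.5] [479.6 232.  158.8  63.8   8.5]
side [216.6 164.7] 299 [487.2 160.8] [490.6 157.5 157.8  64.4   8.5]
side [228.5 172.9] 325 [499.1  85.5] [503.   82.6 159.   62.8   8.6]
red [176.1 202.3] 124 [ 0.256 -0.053]
red [237.6 132.5] 71 [0.642 0.287]
red [247.6 146.2] 81 [0.619 0.162]
shift [-0.1441 -0.1457  0.0434] twist [ 9.0000e-04  1.2000e-03 -1.0067e+00] yaw now 41.12 j [ 0.38  0.39 -0.07  1.12 -0.    1.23] pos [0.5175 0.2902 0.1435] w 0.0599
```

```bash
python3 -m pendant '[{"delta_pos":[-0.143,-0.1462,0.0],"twist":[0,0,-1.0067],"grip":0.3},{"delta_pos":[-0.143,-0.1462,0.0],"twist":[0,0,-1.0067],"grip":0.3},{"delta_pos":[-0.143,-0.1462,0.0],"twist":[0,0,-1.0067],"grip":0.3},{"delta_pos":[-0.143,-0.1462,0.0],"twist":[0,0,-1.0067],"grip":0.3},{"delta_pos":[-0.143,-0.1462,0.06],"twist":[0,0,-1.0067],"grip":0.3},{"delta_pos":[-0.143,-0.1462,0.06],"twist":[0,0,-1.0067],"grip":0.3},{"delta_pos":[-0.143,-0.1462,0.06],"twist":[0,0,-1.0067],"grip":0.3},{"delta_pos":[-0.143,-0.1462,0.06],"twist":[0,0,-1.0067],"grip":0.3}]'
python3 - <<'E'
from h import *
go(.501,.0857,.012,98.8)
c=manip.capture("side");i=c["image"][110:210,160:290]
cv2.imwrite("pics/s2.png",cv2.resize(i,None,fx=5,fy=5)[:,:,::-1])
E
```

```text
clock: 5.62
eef_pos: [0.502, 0.0853, 0.0839]
orientation: [-0.232, 3.131, -0.0]
ft_force: [-0.1, 0.3, 0.0]
width: 0.0596
finger_force: 0.0
shift [0.0011 0.0006 0.0719] twist [-0.0002  0.0019 -0.0055] yaw now 98.49 j [ 0.01  0.28 -0.38  0.91  0.   -0.14] pos [0.502  0.0853 0.0839] w 0.0596
```

View pics/s2.png

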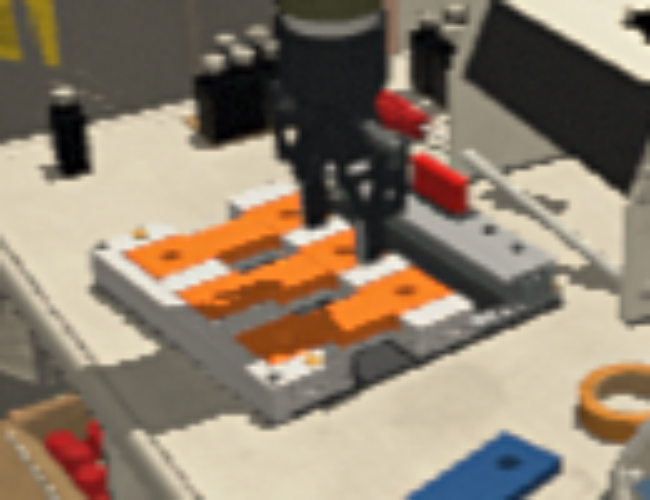

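```bash
python3 -m pendant '[{"delta_pos":[0.001,0.0005,0.05],"twist":[0,0,-0.005],"grip":0.3},{"delta_pos":[0.001,0.0005,0.072],"twist":[0,0,-0.005],"grip":0.3},{"delta_pos":[0.001,0.0005,0.072],"twist":[0,0,-0.005],"grip":0.3},{"delta_pos":[0.001,0.0005,0.072],"twist":[0,0,-0.005],"grip":1},{"delta_pos":[0.001,0.0005,0.072],"twist":[0,0,-0.005],"grip":1},{"delta_pos":[0.001,0.0005,0.072],"twist":[0,0,-0.005],"grip":1},{"delta_pos":[0.001,0.0005,0.072],"twist":[0,0,-0.005],"grip":1}]' 60
python3 - <<'E'
from h import *
t=manip.capture("top");s=manip.capture("side")
print(tri(s,(283,212),t,(261,181)),tri(s,(305,233),t,(308,188)))
go(.501,.0857,.15,98.8)
E
```

```text
clock: 6.55
eef_pos: [0.5014, 0.0859, 0.013]
orientation: [-0.246, 3.128, -0.0]
ft_force: [-0.7, 0.0, 6.3]
width: 0.0343
finger_force: 61.4
[ 0.55990498 -0.18410413  0.01054382] [ 0.52340471 -0.35919655  0.06649597]
shift [-0.     -0.0002 -0.1369] twist [-0.0004  0.0038  0.0032] yaw now 98.98 j [ 0.01  0.36 -0.47  0.74  0.   -0.15] pos [0.5015 0.0859 0.0131] w 0.0348
```

```bash
python3 -m pendant '[{"delta_pos":[0,0,-0.03],"twist":[0,0,0],"grip":1},{"delta_pos":[0,0,-0.08],"twist":[0,0,0],"grip":1},{"delta_pos":[0,0,-0.137],"twist":[0,0,0],"grip":1},{"delta_pos":[0,0,-0.137],"twist":[0,0,0],"grip":1}]'
python3 - <<'E'
from h import *
go(.4335,-.386,.13,101.3)
t=manip.capture("top")
for b in blobs(t,"orange",(130,120,290,235),60): print(b[0].round(1),b[1])
E
```

```text
clock: 7.15
eef_pos: [0.5034, 0.0859, 0.1537]
orientation: [-0.245, 3.122, -0.001]
ft_force: [0.8, -0.4, -2.3]
width: 0.0343
finger_force: 60.7
shift [ 0.143  -0.4552  0.0228] twist [-0.0016  0.0103 -0.0403] yaw now 98.99 j [ 0.01  0.22 -0.27  1.07  0.   -0.15] pos [0.5034 0.0859 0.1537] w 0.0343
[178.9 196.1] 475
[236.9 162.1] 100
```

```bash
python3 -m pendant '[{"delta_pos":[0.05,-0.02,0],"twist":[0,0,0],"grip":1},{"delta_pos":[0.09,-0.07,0.0],"twist":[0,0,-0.04],"grip":1},{"delta_pos":[0.12,-0.13,0.0],"twist":[0,0,-0.04],"grip":1},{"delta_pos":[0.143,-0.19,0.0],"twist":[0,0,-0.04],"grip":1},{"delta_pos":[0.143,-0.25,0.0],"twist":[0,0,-0.04],"grip":1},{"delta_pos":[0.143,-0.31,0.0],"twist":[0,0,-0.04],"grip":1},{"delta_pos":[0.143,-0.37,0.0],"twist":[0,0,-0.04],"grip":1},{"delta_pos":[0.143,-0.43,0.0],"twist":[0,0,-0.04],"grip":1},{"delta_pos":[0.143,-0.4552,0.01],"twist":[0,0.01,-0.0403],"grip":1},{"delta_pos":[0.143,-0.4552,0.01],"twist":[0,0.01,-0.0403],"grip":1}]'
python3 - <<'E'
from h import *
go(.4335,-.386,.12,101.3)
for n,(u0,v0,u1,v1),f in(("top",(280,180,350,250),7),("side",(220,200,330,300),5)):
    c=manip.capture(n);i=cv2.resize(c["image"][v0:v1,u0:u1],None,fx=f,fy=f,interpolation=cv2.INTER_CUBIC)
    cv2.imwrite(f"pics/r_{n}.png",i[:,:,::-1])
E
```

```text
clock: 8.45
eef_pos: [0.4285, -0.3868, 0.1353]
orientation: [0.304, -3.114, -0.004]
ft_force: [-0.6, 0.5, -1.1]
width: 0.0347
finger_force: 60.6
shift [-0.0052 -0.0002  0.0152] twist [ 0.004  -0.012  -0.0024] yaw now 101.16 j [-0.87  0.37 -0.11  1.1  -0.01 -1.06] pos [ 0.4285 -0.3868  0.1353] w 0.0347
```

View pics/r_side.png

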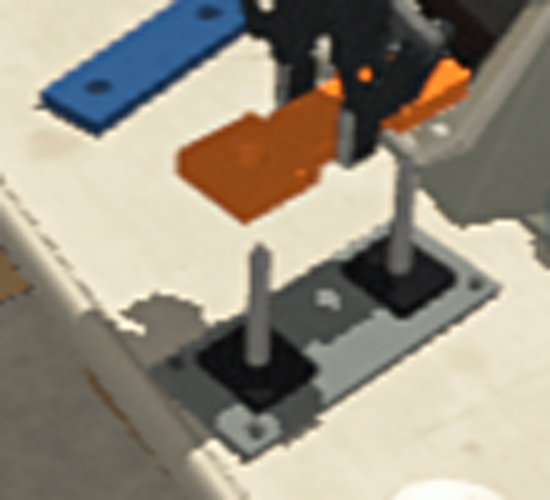

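View pics/r_top.png

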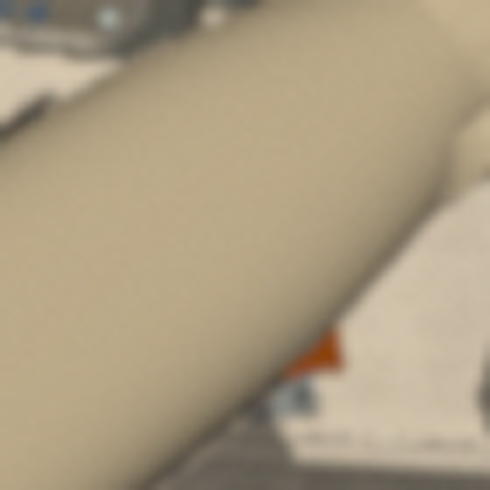

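Run:
```python
from h import *
HSV["orange"]=((5,150,70),(20,255,255))
c=manip.capture("side");s=manip.state()
R=Rn.from_rotvec(s["orientation"]);p=np.array(s["eef_pos"])
# plate frame in hand: top face is .020 above TCP along -toolz (measured at grasp: TCP .013, top .033)
for nm,q in dict(nearcornL=(.078,.025,-.020),nearcornR=(.078,-.025,-.020),botL=(.078,.025,-.005),botR=(.078,-.025,-.005),hole=(.053,0,-.020),farhole=(-.053,0,-.02)).items():
    print(nm,(proj(c,p+R.apply(q))).round(1))
for b in blobs(c,"orange",(225,205,330,260),20):
    print(b[0],b[1],cv2.approxPolyDP(b[2],1.5,True)[:,0].tolist())
# post edges: grey bar columns per row, intensity
g=cv2.cvtColor(c["image"],cv2.COLOR_RGB2GRAY)
for v in range(246,260,2): print(v,g[v,262:282])
for v in range(236,250,2): print(v,g[v,290:312])
```

```text
nearcornL [255.3 229.7]
nearcornR [269.2 239.8]
botL [255.2 234.5]
botR [269.1 244.7]
hole [269.8 230.4]
farhole [300.2 213.4]
[272.9005848  229.83040936] 513 [[287, 214], [274, 223], [268, 223], [257, 229], [256, 234], [268, 243], [280, 237], [286, 231]]
[305.76068376 218.24786325] 117 [[313, 213], [308, 211], [296, 225], [311, 219]]
246 [222 223 224 224 224 223 225 225 225 224 225 225 224 225 225 222 221 219
 221 222]
248 [225 224 224 223 223 225 225 226 218 184 194 226 226 222 222 222 224 224
 223 221]
250 [222 223 223 221 222 222 224 205 137  95  97 126 186 225 223 223 223 224
 226 225]
252 [224 223 223 224 224 225 225 188  95  93  98 108 176 228 224 223 223 223
 226 230]
254 [223 223 224 224 224 227 230 197  97  94  98 126 191 228 225 226 229 230
 209 137]
256 [223 223 225 225 225 227 229 196  98  94  98 128 196 232 213 165 109  73
  67  72]
258 [224 223 223 224 227 229 232 197 100  95  98 104 108  93  73  68  73  75
  75  73]
236 [229 228 228 228 228 226 229 233 209 116  91  99 113 117  98  99  98  99
 100 100 100 100]
238 [225 225 225 225 224 225 227 230 204 113  93  96 115 183 202 117  91  95
  99  99 100  99]
240 [219 221 222 221 221 222 224 228 194  94  90  95 134 204 234 239 202 104
  92  98 100 100]
242 [222 222 223 223 222 224 226 232 195  99  92  97 150 217 228 229 232 206
 127  94  94  99]
244 [223 224 224 225 226 224 214 170 108  90  96 102 152 219 232 230 227 228
 231 199 127 107]
246 [224 226 227 216 180 150 148 121  75  96 100 102 122 148 167 205 227 226
 225 226 229 230]
248 [164 163 149 127  77  44  29  37  76 100 101  94 100 129 146 146 147 168
 205 228 228 225]
```

Run:
```python
from h import *
from scipy.optimize import least_squares
s=manip.capture("side");t=manip.capture("top")
def posts(v):
    x,y,a=v[0],v[1],np.radians(v[2]);d=.053*np.array([np.cos(a),np.sin(a)])
    return np.array([x,y])-d,np.array([x,y])+d
def res(v,full=False):
    n,f=posts(v);P=lambda c,q,z:proj(c,[q[0],q[1],z])
    r=[P(s,n,.085)[0]-271.55,P(s,f,.075)[0]-300.45,(P(s,n,.096)[1]-248.6)*.5,
       *((P(t,n,.094)-[317.2,226])*.7),*(v[:2]-[.4339,-.3851])/.0035*.7,(v[2]-11.3)/.7*.5]
    return np.array(r)
r=least_squares(res,[.4335,-.386,11.3],x_scale=[.01,.01,1]);print(r.x,r.fun.round(2))
```

```text
[ 0.43532869 -0.38493803 11.30713154] [-0.01 -0.    0.13 -0.05  0.24  0.29  0.03  0.01]
```

Run:
```python
from h import *
go(.435,-.385,.1,101.3)
```

```text
shift [-0.0057 -0.0014  0.0382] twist [ 0.0011 -0.0102  0.0012] yaw now 101.37 j [-0.87  0.36 -0.11  1.1  -0.01 -1.06] pos [ 0.4295 -0.3847  0.1383] w 0.0347
```

```bash
python3 -m pendant '[{"delta_pos":[-0.006,-0.001,0.015],"twist":[0,-0.01,0],"grip":1},{"delta_pos":[-0.006,-0.001,0.036],"twist":[0,-0.01,0],"grip":1},{"delta_pos":[-0.006,-0.001,0.036],"twist":[0,-0.01,0],"grip":1},{"delta_pos":[-0.006,-0.001,0.036],"twist":[0,-0.01,0],"grip":1}]'
python3 - <<'E'
from h import *
go(.435,-.385,.085,101.3)
c=manip.capture("side");i=cv2.resize(c["image"][205:285,230:340],None,fx=6,fy=6,interpolation=cv2.INTER_CUBIC)
cv2.imwrite("pics/r2.png",i[:,:,::-1])
E
```

```text
clock: 9.2
eef_pos: [0.4356, -0.3857, 0.1024]
orientation: [-0.31, 3.126, 0.0]
ft_force: [0.2, -0.1, -1.4]
width: 0.0349
finger_force: 60.6
shift [0.0005 0.0008 0.0174] twist [0.0002 0.0003 0.0005] yaw now 101.33 j [-0.86  0.39 -0.16  1.02  0.   -1.06] pos [ 0.4356 -0.3857  0.1024] w 0.0349
```

View pics/r2.png

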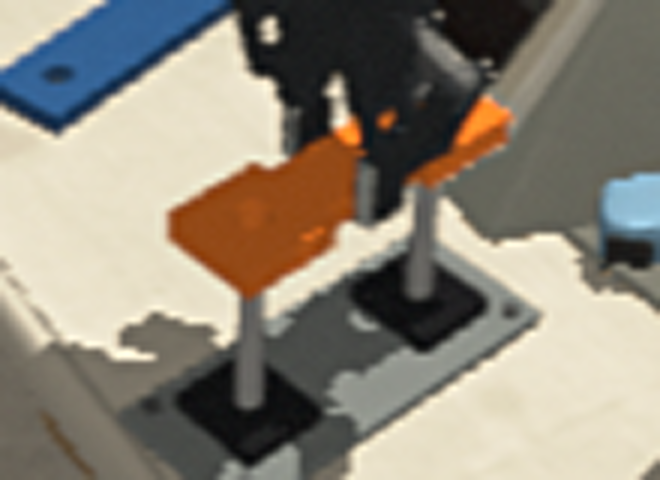

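The side view shows the plate just above the posts. Its near hole is at about (252,213) in the crop and the post axis is at column 249, so they line up to about a millimetre.

```bash
python3 -m pendant '[{"delta_pos":[0,0.0005,0.008],"twist":[0,0,0],"grip":1},{"delta_pos":[0,0.0005,0.014],"twist":[0,0,0],"grip":1},{"delta_pos":[0,0.0005,0.02],"twist":[0,0,0],"grip":1},{"delta_pos":[0,0.0005,0.02],"twist":[0,0,0],"grip":1}]'; python3 -c "
from h import *
s=manip.state();print(s['ft_force'].round(1),s['ft_torque'].round(2));go(.435,-.385,.03,101.3)"
```

```text
clock: 9.75
eef_pos: [0.435, -0.3852, 0.0815]
orientation: [0.309, -3.126, -0.002]
ft_force: [-0.1, 0.0, -1.0]
width: 0.0349
finger_force: 60.6
[-0.1  0.  -1. ] [-0.02 -0.   -0.07]
shift [-0.0001  0.0002  0.0515] twist [ 0.0012 -0.0004 -0.0001] yaw now 101.3 j [-0.86  0.41 -0.19  0.97  0.   -1.06] pos [ 0.435  -0.3852  0.0815] w 0.0349
```

```bash
python3 -m pendant '[{"delta_pos":[0,0,0.015],"twist":[0,0,0],"grip":1},{"delta_pos":[0,0,0.03],"twist":[0,0,0],"grip":1},{"delta_pos":[0,0,0.045],"twist":[0,0,0],"grip":1},{"delta_pos":[0,0,0.058],"twist":[0,0,0],"grip":1},{"delta_pos":[0,0,0.067],"twist":[0,0,0],"grip":1},{"delta_pos":[0,0,0.067],"twist":[0,0,0],"grip":1}]'; python3 -c "
from h import *
s=manip.state();print(s['ft_force'].round(1),s['ft_torque'].round(2));go(.435,-.385,.03,101.3)"
```

```text
clock: 10.5
eef_pos: [0.435, -0.3852, 0.0144]
orientation: [0.309, -3.126, -0.002]
ft_force: [0.0, -0.4, -1.7]
width: 0.035
finger_force: 60.6
[ 0.  -0.4 -1.7] [ 0.01 -0.04 -0.02]
shift [ 0.      0.0002 -0.0156] twist [ 0.0012 -0.0005  0.0001] yaw now 101.3 j [-0.86  0.48 -0.27  0.82  0.   -1.06] pos [ 0.435  -0.3852  0.0144] w 0.035
```

Essentially down, with no side force. I'll release it, go up and move back to the die for the middle plate.

```bash
python3 -m pendant '[{"delta_pos":[0,0,0.001],"twist":[0,0,0],"grip":0.4},{"delta_pos":[0,0,0.001],"twist":[0,0,0],"grip":0.3},{"delta_pos":[0,0,0],"twist":[0,0,0],"grip":0.3},{"delta_pos":[0,0,-0.05],"twist":[0,0,0],"grip":0.3},{"delta_pos":[0,0,-0.1],"twist":[0,0,0],"grip":0.3},{"delta_pos":[0,0,-0.13],"twist":[0,0,0],"grip":0.3},{"delta_pos":[0,0.06,-0.13],"twist":[0,0,0],"grip":0.3},{"delta_pos":[0,0.12,-0.13],"twist":[0,0,0],"grip":0.3},{"delta_pos":[0,0.18,-0.13],"twist":[0,0,0],"grip":0.3},{"delta_pos":[0,0.24,-0.13],"twist":[0,0,0],"grip":0.3}]'
python3 - <<'E'
from h import *
go(.489,.1607,.07,98.8)
for n,R in(("top",(292,182,335,248)),("side",(230,215,330,290))):
    c=manip.capture(n)
    for b in blobs(c,"orange",R,20): print(n,b[0].round(1),b[1],(ray(c,b[0],.033)*1000).round(1),rect(c,b[2],.033))
    for b in blobs(c,"blue",(200,150,300,250),100): print("blue",(ray(c,b[0],.012)*1000).round(1),rect(c,b[2],.012))
E
```

```text
clock: 11.75
eef_pos: [0.3878, -0.1486, 0.1457]
orientation: [-0.308, 3.125, -0.0]
ft_force: [1.5, 0.2, 0.7]
width: 0.0595
finger_force: 0.0
shift [-0.1596  0.2836  0.0758] twist [-0.0003  0.0012  0.043 ] yaw now 101.27 j [-0.56  0.05 -0.49  1.03  0.   -0.76] pos [ 0.3878 -0.1486  0.1457] w 0.0595
top [311.3 215.7] 460 [ 431.5 -382.9] [ 433.3 -383.1  156.7   50.8   11.4]
side [284.2 260.8] 785 [ 425.7 -392.4] [ 431.3 -389.2  164.1   58.7   11.5]
blue [ 466.  -128.1] [ 470.1 -126.5  164.4   51.4   19.6]
```

```bash
python3 -m pendant '[{"delta_pos":[-0.05,0.05,0],"twist":[0,0,0],"grip":0.3},{"delta_pos":[-0.08,0.1,0],"twist":[0,0,0.043],"grip":0.3},{"delta_pos":[-0.11,0.15,0],"twist":[0,0,0.043],"grip":0.3},{"delta_pos":[-0.14,0.2,0],"twist":[0,0,0.043],"grip":0.3},{"delta_pos":[-0.16,0.25,0],"twist":[0,0,0.043],"grip":0.3},{"delta_pos":[-0.16,0.2838,0.03],"twist":[0,0,0.043],"grip":0.3},{"delta_pos":[-0.16,0.2838,0.075],"twist":[0,0,0.043],"grip":0.3},{"delta_pos":[-0.16,0.2838,0.075],"twist":[0,0,0.043],"grip":0.3},{"delta_pos":[-0.16,0.2838,0.075],"twist":[0,0,0.043],"grip":0.3}]'; python3 -c "
from h import *
go(.4895,.161,.012,98.8)"
```

```text
clock: 12.98
eef_pos: [0.4904, 0.1592, 0.0716]
orientation: [-0.241, 3.131, 0.0]
ft_force: [0.3, 0.6, 0.3]
width: 0.0599
finger_force: 0.0
shift [0.0007 0.0019 0.0596] twist [0.0002 0.0013 0.    ] yaw now 98.8 j [ 0.16  0.31 -0.38  0.89  0.    0.  ] pos [0.4904 0.1592 0.0716] w 0.0599
```

```bash
python3 -m pendant '[{"delta_pos":[0.0005,0.001,0.03],"twist":[0,0,0],"grip":0.3},{"delta_pos":[0.0005,0.001,0.06],"twist":[0,0,0],"grip":0.3},{"delta_pos":[0.0005,0.001,0.06],"twist":[0,0,0],"grip":0.3},{"delta_pos":[0.0005,0.001,0.06],"twist":[0,0,0],"grip":1},{"delta_pos":[0.0005,0.001,0.06],"twist":[0,0,0],"grip":1},{"delta_pos":[0.0005,0.001,0.06],"twist":[0,0,0],"grip":1},{"delta_pos":[0.0005,0.001,0.06],"twist":[0,0,0],"grip":1}]' 60; python3 -c "
from h import *
go(.435,-.385,.15,101.3)"
```

```text
clock: 13.85
eef_pos: [0.491, 0.1606, 0.0127]
orientation: [-0.241, 3.128, 0.0]
ft_force: [-1.0, -0.1, 7.0]
width: 0.0349
finger_force: 61.5
shift [ 0.1384 -0.5305 -0.1379] twist [-0.0001  0.0045 -0.0432] yaw now 98.82 j [ 0.16  0.37 -0.45  0.74 -0.    0.01] pos [0.491  0.1606 0.0127] w 0.0349
```

```bash
python3 -m pendant '[{"delta_pos":[0,0,-0.03],"twist":[0,0,0],"grip":1},{"delta_pos":[0,0,-0.08],"twist":[0,0,0],"grip":1},{"delta_pos":[0,0,-0.137],"twist":[0,0,0],"grip":1},{"delta_pos":[0.05,-0.03,-0.137],"twist":[0,0,0],"grip":1},{"delta_pos":[0.09,-0.08,-0.137],"twist":[0,0,0],"grip":1},{"delta_pos":[0.12,-0.14,-0.137],"twist":[0,0,-0.04],"grip":1},{"delta_pos":[0.137,-0.2,-0.137],"twist":[0,0,-0.043],"grip":1},{"delta_pos":[0.137,-0.26,-0.137],"twist":[0,0,-0.043],"grip":1},{"delta_pos":[0.137,-0.32,-0.137],"twist":[0,0,-0.043],"grip":1},{"delta_pos":[0.137,-0.38,-0.137],"twist":[0,0,-0.043],"grip":1}]'; python3 -c "
from h import *
go(.4358,-.385,.13,101.3)"
```

```text
clock: 15.1
eef_pos: [0.4121, -0.2387, 0.1486]
orientation: [-0.308, 3.124, -0.002]
ft_force: [0.8, 0.6, -0.5]
width: 0.0347
finger_force: 61.3
shift [ 0.0054 -0.1481  0.0188] twist [-0.0015  0.0018 -0.0007] yaw now 101.26 j [-0.69  0.17 -0.35  1.05  0.   -0.89] pos [ 0.4121 -0.2387  0.1486] w 0.0347
```

```bash
python3 -m pendant '[{"delta_pos":[0.005,-0.06,0],"twist":[0,0,0],"grip":1},{"delta_pos":[0.005,-0.11,0],"twist":[0,0,0],"grip":1},{"delta_pos":[0.005,-0.14,0],"twist":[0,0,0],"grip":1},{"delta_pos":[0.005,-0.14,0.02],"twist":[0,0,0],"grip":1},{"delta_pos":[0.005,-0.14,0.04],"twist":[0,0,0],"grip":1},{"delta_pos":[0.005,-0.14,0.04],"twist":[0,0,0],"grip":1}]'
python3 - <<'E'
from h import *
HSV["orange"]=((5,150,70),(20,255,255))
go(.4358,-.385,.1,101.3)
c=manip.capture("side");s=manip.state();R=Rn.from_rotvec(s["orientation"]);p=np.array(s["eef_pos"])
for q in((.078,.025,-.020),(.078,-.025,-.005)): print((proj(c,p+R.apply(q))).round(1))
for b in blobs(c,"orange",(225,205,330,260),60):print(b[0],b[1],cv2.approxPolyDP(b[2],1.5,True)[:,0].tolist())
E
```

```text
clock: 15.85
eef_pos: [0.4336, -0.3736, 0.1064]
orientation: [0.309, -3.125, -0.004]
ft_force: [-0.0, -0.2, -0.8]
width: 0.0348
finger_force: 61.3
shift [ 0.     -0.0116  0.0064] twist [ 0.0026 -0.0012 -0.0002] yaw now 101.29 j [-0.85  0.38 -0.18  1.02  0.   -1.05] pos [ 0.4336 -0.3736  0.1064] w 0.0348
[255.  236.3]
[268.5 251.1]
[271.70517928 236.33266932] 502 [[286, 222], [281, 223], [272, 230], [268, 229], [255, 236], [255, 240], [266, 249], [270, 249], [285, 236]]
[295.224      252.81333333] 375 [[311, 249], [302, 244], [302, 250], [298, 251], [297, 242], [274, 259], [303, 259], [310, 254]]
[303.6969697  224.75757576] 99 [[311, 220], [305, 218], [301, 226], [294, 231], [300, 231], [309, 225]]
```

```bash
python3 -m pendant '[{"delta_pos":[0,-0.0116,0],"twist":[0,0,0],"grip":1},{"delta_pos":[0,-0.0116,0],"twist":[0,0,0],"grip":1},{"delta_pos":[0,-0.0116,0],"twist":[0,0,0],"grip":1}]'; python3 -c "
from h import *
go(.4361,-.385,.085,101.3)"
```

```text
clock: 16.27
eef_pos: [0.4369, -0.3861, 0.1078]
orientation: [-0.309, 3.126, -0.001]
ft_force: [-0.3, -0.3, -1.1]
width: 0.0349
finger_force: 61.3
shift [0.0006 0.0013 0.0228] twist [-0.0004  0.0005 -0.0001] yaw now 101.3 j [-0.86  0.39 -0.15  1.03  0.   -1.06] pos [ 0.4369 -0.3861  0.1078] w 0.0349
```

```bash
python3 -m pendant '[{"delta_pos":[0.0005,0.0012,0.005],"twist":[0,0,0],"grip":1},{"delta_pos":[0.0005,0.0012,0.012],"twist":[0,0,0],"grip":1},{"delta_pos":[0.0005,0.0012,0.019],"twist":[0,0,0],"grip":1},{"delta_pos":[0.0005,0.0012,0.026],"twist":[0,0,0],"grip":1},{"delta_pos":[0.0005,0.0012,0.026],"twist":[0,0,0],"grip":1}]'; python3 -c "
from h import *
s=manip.state();print(s['ft_force'].round(1),s['ft_torque'].round(2));go(.4361,-.385,.0285,101.3)"
```

```text
clock: 16.9
eef_pos: [0.436, -0.3849, 0.0806]
orientation: [0.309, -3.126, -0.0]
ft_force: [1.1, -2.0, -2.0]
width: 0.0345
finger_force: 61.3
[ 1.1 -2.  -2. ] [-0.25 -0.2  -0.05]
shift [-0.     -0.0002  0.0521] twist [ 0.0003 -0.     -0.0001] yaw now 101.29 j [-0.86  0.41 -0.19  0.97  0.   -1.06] pos [ 0.436  -0.3849  0.0806] w 0.0345
```

```bash
python3 -m pendant '[{"delta_pos":[0,0,0.015],"twist":[0,0,0],"grip":1},{"delta_pos":[0,0,0.03],"twist":[0,0,0],"grip":1},{"delta_pos":[0,0,0.042],"twist":[0,0,0],"grip":1},{"delta_pos":[0,0,0.046],"twist":[0,0,0],"grip":1},{"delta_pos":[0,0,0.05],"twist":[0,0,0],"grip":1},{"delta_pos":[0,0,0.05],"twist":[0,0,0],"grip":1}]'; python3 -c "
from h import *
s=manip.state();print(s['ft_force'].round(1),s['ft_torque'].round(2));go(.4361,-.385,.0285,101.3)"
```

```text
clock: 17.65
eef_pos: [0.4361, -0.3849, 0.0311]
orientation: [-0.309, 3.126, -0.0]
ft_force: [2.0, -3.5, -3.4]
width: 0.0345
finger_force: 61.2
[ 2.  -3.5 -3.4] [-0.57 -0.32 -0.16]
shift [-0.     -0.0001  0.0026] twist [-0.      0.0001 -0.0001] yaw now 101.3 j [-0.86  0.46 -0.25  0.86  0.   -1.06] pos [ 0.4361 -0.3849  0.0311] w 0.0345
```

```bash
python3 -m pendant '[{"delta_pos":[0,0,0.002],"twist":[0,0,0],"grip":1},{"delta_pos":[0,0,0.0025],"twist":[0,0,0],"grip":0.4},{"delta_pos":[0,0,0.002],"twist":[0,0,0],"grip":0.3},{"delta_pos":[0,0,0.002],"twist":[0,0,0],"grip":0.3},{"delta_pos":[0,0,-0.05],"twist":[0,0,0],"grip":0.3},{"delta_pos":[0,0,-0.11],"twist":[0,0,0],"grip":0.3},{"delta_pos":[0,0.06,-0.115],"twist":[0,0,0],"grip":0.3},{"delta_pos":[0,0.12,-0.115],"twist":[0,0,0],"grip":0.3},{"delta_pos":[0,0.18,-0.115],"twist":[0,0,0],"grip":0.3},{"delta_pos":[0,0.24,-0.115],"twist":[0,0,0],"grip":0.3}]'
python3 - <<'E'
from h import *
go(.4782,.236,.07,98.8)
for n,R in(("top",(292,182,335,248)),("side",(230,215,330,290))):
    c=manip.capture(n)
    for b in blobs(c,"orange",R,20): print(n,b[0].round(1),b[1],(ray(c,b[0],.048)*1000).round(1),rect(c,b[2],.048))
    for b in blobs(c,"orange",(140,130,200,230),100): print(n,b[0].round(1),b[1],(ray(c,b[0],.033)*1000).round(1))
    for b in blobs(c,"blue",(200,150,300,250),100): print("blue",(ray(c,b[0],.012)*1000).round(1),rect(c,b[2],.012))
    if n=="side":cv2.imwrite("pics/s3.png",cv2.resize(c["image"][120:300,170:340],None,fx=3,fy=3)[:,:,::-1])
E
```

```text
clock: 18.9
eef_pos: [0.3882, -0.1476, 0.1463]
orientation: [-0.309, 3.126, 0.001]
ft_force: [1.0, 0.5, -0.8]
width: 0.0598
finger_force: 0.0
shift [-0.1632  0.3585  0.0765] twist [0.0003 0.0005 0.0432] yaw now 101.27 j [-0.56  0.05 -0.49  1.03  0.   -0.75] pos [ 0.3882 -0.1476  0.1463] w 0.0598
top [311.8 215.4] 491 [ 430.3 -382.5] [ 432.5 -382.9  157.7   52.7   11.3]
top [151.1 194.2] 427 [478.3 235.6]
side [284.3 258.7] 1010 [ 420.8 -399. ] [ 428.1 -395.4  175.2   69.3   11. ]
blue [ 466.2 -128.1] [ 470.2 -126.7  164.4   51.7   19.6]
```

View pics/s3.png

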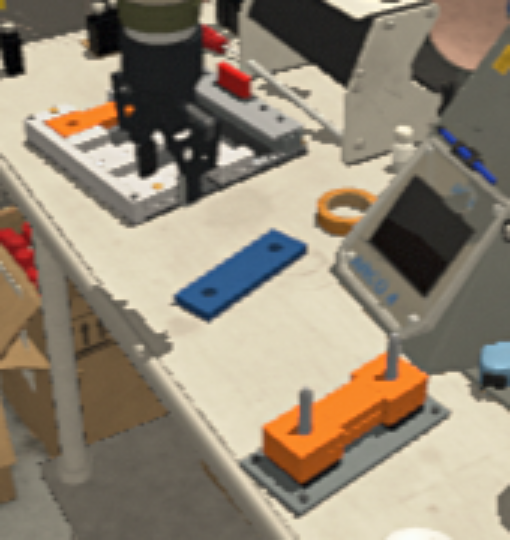

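Two plates lie flat on the rack over both posts, and the last is in the far-left cavity. The cover is undisturbed. Next is the third plate.

```bash
python3 -m pendant '[{"delta_pos":[-0.05,0.05,0],"twist":[0,0,0],"grip":0.3},{"delta_pos":[-0.08,0.1,0],"twist":[0,0,0.043],"grip":0.3},{"delta_pos":[-0.11,0.15,0],"twist":[0,0,0.043],"grip":0.3},{"delta_pos":[-0.14,0.2,0],"twist":[0,0,0.043],"grip":0.3},{"delta_pos":[-0.163,0.26,0],"twist":[0,0,0.043],"grip":0.3},{"delta_pos":[-0.163,0.32,0],"twist":[0,0,0.043],"grip":0.3},{"delta_pos":[-0.163,0.3585,0.03],"twist":[0,0,0.043],"grip":0.3},{"delta_pos":[-0.163,0.3585,0.075],"twist":[0,0,0.043],"grip":0.3},{"delta_pos":[-0.163,0.3585,0.075],"twist":[0,0,0.043],"grip":0.3},{"delta_pos":[-0.163,0.3585,0.075],"twist":[0,0,0.043],"grip":0.3}]'; python3 -m pendant '[{"delta_pos":[0,0,0],"twist":[0,0,0],"grip":0.3},{"delta_pos":[0,0,0],"twist":[0,0,0],"grip":0.3}]'; python3 -c "
from h import *
go(.4782,.2358,.012,98.8)"
```

```text
clock: 20.25
eef_pos: [0.4792, 0.2339, 0.0724]
orientation: [-0.241, 3.132, 0.001]
ft_force: [1.1, 0.5, 0.6]
width: 0.06
finger_force: 0.0
clock: 20.5
eef_pos: [0.4798, 0.234, 0.0729]
orientation: [-0.24, 3.13, 0.001]
ft_force: [0.2, -0.5, 0.4]
width: 0.0598
finger_force: 0.0
shift [0.0014 0.002  0.0609] twist [ 0.0006  0.0027 -0.0003] yaw now 98.78 j [ 0.3   0.33 -0.33  0.9   0.    0.15] pos [0.4798 0.234  0.0729] w 0.0598
```

```bash
python3 -m pendant '[{"delta_pos":[0.0015,0.002,0.03],"twist":[0,0.002,0],"grip":0.3},{"delta_pos":[0.0015,0.002,0.06],"twist":[0,0.002,0],"grip":0.3},{"delta_pos":[0.0015,0.002,0.06],"twist":[0,0.002,0],"grip":0.3},{"delta_pos":[0.0015,0.002,0.06],"twist":[0,0.002,0],"grip":1},{"delta_pos":[0.0015,0.002,0.06],"twist":[0,0.002,0],"grip":1},{"delta_pos":[0.0015,0.002,0.06],"twist":[0,0.002,0],"grip":1},{"delta_pos":[0.0015,0.002,0.06],"twist":[0,0.002,0],"grip":1}]' 60; python3 -m pendant '[{"delta_pos":[0,0,-0.03],"twist":[0,0,0],"grip":1},{"delta_pos":[0,0,-0.08],"twist":[0,0,0],"grip":1},{"delta_pos":[0,0,-0.137],"twist":[0,0,0],"grip":1},{"delta_pos":[0,0,-0.137],"twist":[0,0,0],"grip":1}]';python3 -c "
from h import *
go(.4355,-.385,.14,101.3)"
```

```text
clock: 21.38
eef_pos: [0.4782, 0.2363, 0.0132]
orientation: [-0.242, 3.131, 0.001]
ft_force: [-0.8, -0.4, 7.1]
width: 0.0348
finger_force: 61.4
clock: 21.88
eef_pos: [0.4804, 0.2371, 0.1538]
orientation: [-0.242, 3.124, 0.004]
ft_force: [1.1, 0.5, -1.0]
width: 0.0348
finger_force: 60.6
shift [ 0.1402 -0.6078  0.0115] twist [ 0.0017  0.0083 -0.0428] yaw now 98.85 j [ 0.31  0.27 -0.21  1.08  0.    0.15] pos [0.4804 0.2371 0.1538] w 0.0348
```

```bash
python3 -m pendant '[{"delta_pos":[0.05,-0.03,0],"twist":[0,0,0],"grip":1},{"delta_pos":[0.09,-0.08,0.0],"twist":[0,0,-0.04],"grip":1},{"delta_pos":[0.12,-0.14,0.0],"twist":[0,0,-0.043],"grip":1},{"delta_pos":[0.14,-0.2,0.0],"twist":[0,0,-0.043],"grip":1},{"delta_pos":[0.14,-0.26,0.0],"twist":[0,0,-0.043],"grip":1},{"delta_pos":[0.14,-0.32,0.0],"twist":[0,0,-0.043],"grip":1},{"delta_pos":[0.14,-0.38,0.0],"twist":[0,0,-0.043],"grip":1},{"delta_pos":[0.14,-0.44,0.0],"twist":[0,0,-0.043],"grip":1},{"delta_pos":[0.14,-0.5,0.0],"twist":[0,0,-0.043],"grip":1},{"delta_pos":[0.14,-0.55,0.0],"twist":[0,0,-0.043],"grip":1}]'; python3 -m pendant '[{"delta_pos":[0,0,0],"twist":[0,0,0],"grip":1}]';python3 -c "
from h import *
go(.4355,-.385,.107,101.3)"
```

```text
clock: 23.12
eef_pos: [0.4227, -0.3312, 0.1475]
orientation: [0.307, -3.124, -0.001]
ft_force: [0.9, 1.5, -1.1]
width: 0.0346
finger_force: 60.5
clock: 23.25
eef_pos: [0.4231, -0.3324, 0.1472]
orientation: [0.303, -3.125, 0.0]
ft_force: [-0.5, 0.9, 0.2]
width: 0.0345
finger_force: 60.6
shift [-0.0021 -0.054   0.0402] twist [ 0.     -0.0021 -0.0039] yaw now 101.07 j [-0.81  0.28 -0.21  1.08 -0.   -1.01] pos [ 0.4231 -0.3324  0.1472] w 0.0345
```

```bash
python3 -m pendant '[{"delta_pos":[-0.002,-0.03,0],"twist":[0,0,-0.003],"grip":1},{"delta_pos":[-0.002,-0.053,0],"twist":[0,0,-0.003],"grip":1},{"delta_pos":[-0.002,-0.053,0.02],"twist":[0,0,-0.003],"grip":1},{"delta_pos":[-0.002,-0.053,0.04],"twist":[0,0,-0.003],"grip":1},{"delta_pos":[-0.002,-0.053,0.04],"twist":[0,0,-0.003],"grip":1},{"delta_pos":[-0.002,-0.053,0.04],"twist":[0,0,-0.003],"grip":1}]'
python3 - <<'E'
from h import *
HSV["orange"]=((5,150,70),(20,255,255))
go(.4352,-.385,.085,101.3)
c=manip.capture("side");s=manip.state();R=Rn.from_rotvec(s["orientation"]);p=np.array(s["eef_pos"])
for q in((.078,.025,-.020),(.078,-.025,-.005)): print((proj(c,p+R.apply(q))).round(1))
for b in blobs(c,"orange",(225,205,330,260),60):print(b[0],b[1],cv2.approxPolyDP(b[2],1.5,True)[:,0].tolist())
E
```

```text
clock: 24.0
eef_pos: [0.4355, -0.3799, 0.1088]
orientation: [0.315, -3.124, -0.001]
ft_force: [-0.1, -0.3, 0.1]
width: 0.0347
finger_force: 60.6
shift [ 0.0012 -0.0049  0.0238] twist [ 0.0007 -0.0021  0.0037] yaw now 101.51 j [-0.86  0.38 -0.16  1.03 -0.   -1.06] pos [ 0.4355 -0.3799  0.1088] w 0.0347
[256.8 237. ]
[270.5 251.8]
[273.93 236.81] 500 [[288, 221], [275, 230], [269, 230], [257, 237], [257, 240], [271, 250], [282, 243], [287, 237]]
[294.64299424 251.17466411] 521 [[312, 245], [303, 240], [303, 245], [298, 247], [297, 238], [289, 243], [286, 248], [275, 254], [274, 259], [303, 259], [310, 254]]
[306.00980392 224.88235294] 102 [[313, 220], [308, 218], [304, 225], [296, 231], [301, 232], [310, 226]]
```

```bash
python3 -m pendant '[{"delta_pos":[0.0015,-0.0045,0],"twist":[0,-0.002,0.0037],"grip":1},{"delta_pos":[0.0015,-0.0045,0],"twist":[0,-0.002,0.0037],"grip":1},{"delta_pos":[0.0015,-0.0045,0],"twist":[0,-0.002,0.0037],"grip":1}]'; python3 -c "
from h import *
go(.435,-.385,.085,101.3)"
```

```text
clock: 24.42
eef_pos: [0.4349, -0.3856, 0.1087]
orientation: [-0.308, 3.126, 0.0]
ft_force: [0.3, 0.6, -1.1]
width: 0.0349
finger_force: 60.6
shift [-0.0002  0.0005  0.0237] twist [-0.      0.0003 -0.0008] yaw now 101.25 j [-0.86  0.39 -0.15  1.03  0.   -1.06] pos [ 0.4349 -0.3856  0.1087] w 0.0349
```

```bash
python3 -m pendant '[{"delta_pos":[0,0.0005,0.005],"twist":[0,0,0],"grip":1},{"delta_pos":[0,0.0005,0.012],"twist":[0,0,0],"grip":1},{"delta_pos":[0,0.0005,0.019],"twist":[0,0,0],"grip":1},{"delta_pos":[0,0.0005,0.026],"twist":[0,0,0],"grip":1},{"delta_pos":[0,0.0005,0.026],"twist":[0,0,0],"grip":1}]'; python3 -c "
from h import *
s=manip.state();print(s['ft_force'].round(1),s['ft_torque'].round(2));go(.435,-.385,.0435,101.3)"
```

```text
clock: 25.05
eef_pos: [0.4348, -0.385, 0.0818]
orientation: [0.308, -3.126, -0.001]
ft_force: [0.5, -1.1, -1.5]
width: 0.0349
finger_force: 60.5
[ 0.5 -1.1 -1.5] [-0.23 -0.09 -0.03]
shift [-0.0002 -0.0001  0.0383] twist [ 0.0005 -0.0002 -0.0008] yaw now 101.25 j [-0.86  0.41 -0.19  0.97  0.   -1.06] pos [ 0.4348 -0.385   0.0818] w 0.0349
```

```bash
python3 -m pendant '[{"delta_pos":[0,0,0.012],"twist":[0,0,0],"grip":1},{"delta_pos":[0,0,0.024],"twist":[0,0,0],"grip":1},{"delta_pos":[0,0,0.032],"twist":[0,0,0],"grip":1},{"delta_pos":[0,0,0.036],"twist":[0,0,0],"grip":1},{"delta_pos":[0,0,0.038],"twist":[0,0,0],"grip":1},{"delta_pos":[0,0,0.038],"twist":[0,0,0],"grip":0.4},{"delta_pos":[0,0,0.038],"twist":[0,0,0],"grip":0.3},{"delta_pos":[0,0,0.038],"twist":[0,0,0],"grip":0.3}]'; python3 -m pendant '[{"delta_pos":[0,0,-0.05],"twist":[0,0,0],"grip":0.3},{"delta_pos":[0,0,-0.1],"twist":[0,0,0],"grip":0.3},{"delta_pos":[0,0.06,-0.1],"twist":[0,0,0],"grip":0.1},{"delta_pos":[0,0.12,-0.1],"twist":[0,0,0],"grip":0.1},{"delta_pos":[0,0.15,-0.1],"twist":[0,0,0],"grip":0.1}]'
python3 - <<'E'
from h import *
for n,R in(("top",(292,182,335,248)),("side",(230,215,330,290))):
    c=manip.capture(n)
    for b in blobs(c,"orange",R,20): print(n,b[0].round(1),b[1],(ray(c,b[0],.063)*1000).round(1),rect(c,b[2],.063))
    for b in blobs(c,"blue",(200,150,300,250),100): print("blue",b[1],(ray(c,b[0],.012)*1000).round(1),rect(c,b[2],.012))
    if n=="side":cv2.imwrite("pics/s4.png",cv2.resize(c["image"][120:300,170:340],None,fx=3,fy=3)[:,:,::-1])
E
```

```text
clock: 26.05
eef_pos: [0.4346, -0.3845, 0.0444]
orientation: [0.309, -3.126, -0.001]
ft_force: [-0.0, 0.3, -0.1]
width: 0.0599
finger_force: 0.0
clock: 26.68
eef_pos: [0.4042, -0.2348, 0.1445]
orientation: [0.31, -3.126, -0.002]
ft_force: [0.1, -0.7, -1.3]
width: 0.0768
finger_force: 0.0
top [312.7 215.4] 489 [ 427.9 -383.3] [ 432.2 -382.3  158.5   52.2   10.9]
side [284.4 256.6] 1238 [ 416.2 -405.7] [ 424.  -401.6  184.6   80.1   10.8]
blue 461 [ 463.  -130.7] [ 470.4 -127.   164.    52.4   19.6]
```

View pics/s4.png

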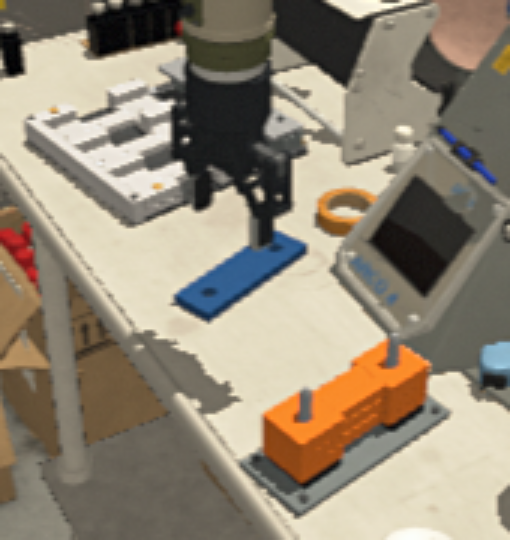

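All three plates are stacked flat, and the cover is still where it was. I'll refine its position from the first clean pictures.

Run:
```python
from h import *
for n,(u0,v0,u1,v1) in(("top",(230,178,262,228)),("side",(222,190,278,232))):
    c=manip.capture(n);c["image"]=cv2.imread(f"pics/{n}0.png")[:,:,::-1].copy()
    h=cv2.cvtColor(c["image"],cv2.COLOR_RGB2HSV)[v0:v1,u0:u1]
    m=((h[...,0]>98)&(h[...,0]<125)&(h[...,1]>90)).astype(np.uint8)
    ct=max(cv2.findContours(m,0,1)[0],key=cv2.contourArea)
    print(n,rect(c,ct[:,0]+[u0,v0],.012 if n=="side" else .012))
    full=np.zeros_like(m);cv2.fillPoly(full,[ct],1)
    g=cv2.cvtColor(c["image"],cv2.COLOR_RGB2HSV)[v0:v1,u0:u1,1 if n=="top" else 2].astype(float)
    inner=cv2.erode(full,np.ones((3,3)))
    med=np.median(g[inner>0]);w=np.clip(med*.85-g,0,None)*inner
    k,l,st,ce=cv2.connectedComponentsWithStats((w>0).astype(np.uint8))
    hs=[]
    for i in range(1,k):
        if st[i,4]>2:
            vv,uu=np.nonzero(l==i);ww=w[vv,uu];q=np.array([(uu*ww).sum(),(vv*ww).sum()])/ww.sum()+[u0,v0]
            r=ray(c,q,.012)*1000;hs.append(r);print(" hole",st[i,4],q.round(1),r.round(1),(ray(c,q,.006)*1000).round(1))
```

```text
top [ 472.7 -122.9  154.2   43.9   19.4]
 hole 31 [240.3 189.5] [ 522.4 -105.8] [ 523.8 -105.6]
 hole 30 [247.8 215.1] [ 422.8 -141. ] [ 423.7 -140.9]
side [ 470.9 -126.4  167.5   54.    19.6]
 hole 15 [261.2 202.1] [ 524.1 -103.5] [528.5 -96.2]
 hole 13 [239.2 216.9] [ 423.8 -138.7] [ 427.3 -131.6]
 hole 10 [234.5 222. ] [ 399.3 -154.4] [ 402.6 -147.5]
```

```bash
python3 -c "
from h import *
go(.473,-.123,.06,109.4)"
```

```text
shift [-0.0884  0.0994  0.0849] twist [-0.0008  0.0006 -0.141 ] yaw now 101.32 j [-0.7   0.16 -0.37  1.04  0.   -0.9 ] pos [ 0.4058 -0.2377  0.1449] w 0.077
```

```bash
python3 -m pendant '[{"delta_pos":[-0.045,0.05,0],"twist":[0,0,-0.141],"grip":0.22},{"delta_pos":[-0.0884,0.0994,0.03],"twist":[0,0,-0.141],"grip":0.22},{"delta_pos":[-0.0884,0.0994,0.085],"twist":[0,0,-0.141],"grip":0.22},{"delta_pos":[-0.0884,0.0994,0.1],"twist":[0,0,-0.141],"grip":0.22},{"delta_pos":[-0.0884,0.0994,0.1],"twist":[0,0,-0.141],"grip":0.22},{"delta_pos":[-0.0884,0.0994,0.1],"twist":[0,0,-0.141],"grip":0.22}]'
python3 - <<'E'
from h import *
go(.473,-.123,.004,109.4)
c=manip.capture("side");cv2.imwrite("pics/s5.png",cv2.resize(c["image"][150:240,200:310],None,fx=5,fy=5,interpolation=cv2.INTER_CUBIC)[:,:,::-1])
for b in blobs(c,"blue",(200,150,300,250),50): print("blue",b[1],rect(c,b[2],.012))
E
```

```text
clock: 27.62
eef_pos: [0.474, -0.1247, 0.0462]
orientation: [-0.525, 3.095, -0.002]
ft_force: [0.2, 0.4, 0.3]
width: 0.0667
finger_force: 0.0
shift [0.0005 0.002  0.0422] twist [-0.0017  0.002  -0.0029] yaw now 109.24 j [-0.42  0.29 -0.47  0.8   0.   -0.76] pos [ 0.474  -0.1247  0.0462] w 0.0667
blue 449 [ 470.5 -127.2  164.    53.    19.6]
```

View pics/s5.png

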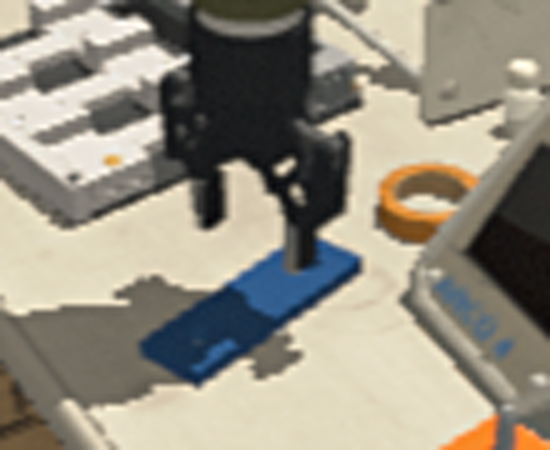

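```bash
python3 -m pendant '[{"delta_pos":[0.0005,0.0015,0.02],"twist":[0,0,-0.003],"grip":0.22},{"delta_pos":[0.0005,0.0015,0.037],"twist":[0,0,-0.003],"grip":0.22},{"delta_pos":[0.0005,0.0015,0.042],"twist":[0,0,-0.003],"grip":0.22},{"delta_pos":[0.0005,0.0015,0.043],"twist":[0,0,-0.003],"grip":0.22},{"delta_pos":[0.0005,0.0015,0.044],"twist":[0,0,-0.003],"grip":0.22}]'; python3 -m pendant '[{"delta_pos":[0,0,0],"twist":[0,0,0],"grip":1},{"delta_pos":[0,0,0],"twist":[0,0,0],"grip":1},{"delta_pos":[0,0,0],"twist":[0,0,0],"grip":1},{"delta_pos":[0,0,0],"twist":[0,0,0],"grip":1}]' 80
```

```text
clock: 28.3
eef_pos: [0.4726, -0.1222, 0.0015]
orientation: [-0.532, 3.095, -0.001]
ft_force: [0.3, 0.8, 0.6]
width: 0.0665
finger_force: 0.0
clock: 28.8
eef_pos: [0.4726, -0.1224, 0.002]
orientation: [-0.532, 3.095, -0.003]
ft_force: [-3.0, -1.2, 9.1]
width: 0.0474
finger_force: 82.1
```

```bash
python3 -m pendant '[{"delta_pos":[0,0,-0.015],"twist":[0,0,0],"grip":1},{"delta_pos":[0,0,-0.04],"twist":[0,0,0],"grip":1},{"delta_pos":[0,0,-0.08],"twist":[0,0,0],"grip":1},{"delta_pos":[0,0,-0.12],"twist":[0,0,0],"grip":1},{"delta_pos":[0,0,-0.148],"twist":[0,0,0],"grip":1},{"delta_pos":[0,0,-0.148],"twist":[0,0,0],"grip":1}]' 110
python3 - <<'E'
from h import *
go(.435,-.385,.15,101.3)
E
```

```text
clock: 29.55
eef_pos: [0.4732, -0.1222, 0.1508]
orientation: [-0.532, 3.092, -0.003]
ft_force: [-0.2, 0.2, -4.9]
width: 0.0467
finger_force: 114.5
shift [ 0.1238 -0.2349  0.001 ] twist [-0.0024  0.0037  0.1436] yaw now 109.52 j [-0.42  0.19 -0.32  1.06  0.   -0.76] pos [ 0.4732 -0.1222  0.1508] w 0.0467
```

```bash
python3 -m pendant '[{"delta_pos":[0.05,-0.02,0],"twist":[0,0,0],"grip":1},{"delta_pos":[0.09,-0.05,0],"twist":[0,0,0.07],"grip":1},{"delta_pos":[0.12,-0.1,0],"twist":[0,0,0.1436],"grip":1},{"delta_pos":[0.124,-0.15,0],"twist":[0,0,0.1436],"grip":1},{"delta_pos":[0.124,-0.2,0],"twist":[0,0,0.1436],"grip":1},{"delta_pos":[0.124,-0.23,0],"twist":[0,0,0.1436],"grip":1},{"delta_pos":[0.124,-0.235,0],"twist":[0,0,0.1436],"grip":1},{"delta_pos":[0.124,-0.235,0],"twist":[0,0,0.1436],"grip":1}]'
python3 - <<'E'
from h import *
go(.435,-.385,.115,101.3)
E
```

```text
clock: 30.55
eef_pos: [0.4325, -0.3835, 0.1466]
orientation: [0.308, -3.124, -0.006]
ft_force: [-0.1, 1.3, -2.6]
width: 0.0467
finger_force: 114.5
shift [-0.0022 -0.002   0.0316] twist [ 0.0038 -0.0016 -0.0004] yaw now 101.28 j [-0.86  0.36 -0.1   1.12  0.   -1.06] pos [ 0.4325 -0.3835  0.1466] w 0.0467
```

```bash
python3 -m pendant '[{"delta_pos":[-0.002,-0.001,0.015],"twist":[0,0,0],"grip":1},{"delta_pos":[-0.002,-0.001,0.037],"twist":[0,0,0],"grip":1},{"delta_pos":[-0.002,-0.001,0.037],"twist":[0,0,0],"grip":1},{"delta_pos":[-0.002,-0.001,0.037],"twist":[0,0,0],"grip":1}]'
python3 - <<'E'
from h import *
go(.435,-.385,.09,101.3)
c=manip.capture("side");s=manip.state();R=Rn.from_rotvec(s["orientation"]);p=np.array(s["eef_pos"])
# cover top assumed at TCP +.0105 (TCP .0015 on table)
for nm,q in dict(L=(.080,.025,-.0105),R=(.080,-.025,-.0105),botR=(.080,-.025,.0015),hole=(.053,0,-.0105),farL=(-.08,.025,-.0105),farR=(-.08,-.025,-.0105)).items(): print(nm,(proj(c,p+R.apply(q))).round(1))
HSV["blue"]=((98,90,30),(125,255,255))
for b in blobs(c,"blue",(225,205,330,265),30):print(b[0],b[1],cv2.approxPolyDP(b[2],1.2,True)[:,0].tolist())
cv2.imwrite("pics/s6.png",cv2.resize(c["image"][205:285,235:335],None,fx=7,fy=7,interpolation=cv2.INTER_CUBIC)[:,:,::-1])
E
```

```text
clock: 31.05
eef_pos: [0.4356, -0.3846, 0.1117]
orientation: [0.31, -3.126, -0.001]
ft_force: [-0.4, -0.1, -2.3]
width: 0.0464
finger_force: 114.4
shift [ 0.0007 -0.0003  0.0217] twist [0.0006 0.     0.0004] yaw now 101.33 j [-0.86  0.39 -0.15  1.04  0.   -1.06] pos [ 0.4356 -0.3846  0.1117] w 0.0464
L [257.2 240.5]
R [270.9 250.8]
botR [270.8 254.5]
hole [272.1 240.7]
farL [301.9 214.8]
farR [315.8 223.4]
[276.65745856 238.38858195] 543 [[291, 223], [290, 222], [283, 225], [259, 240], [258, 243], [271, 253], [290, 241], [289, 234]]
[306.8989899  227.71717172] 99 [[314, 223], [309, 220], [307, 226], [299, 231], [299, 235], [313, 227]]
```

View pics/s6.png

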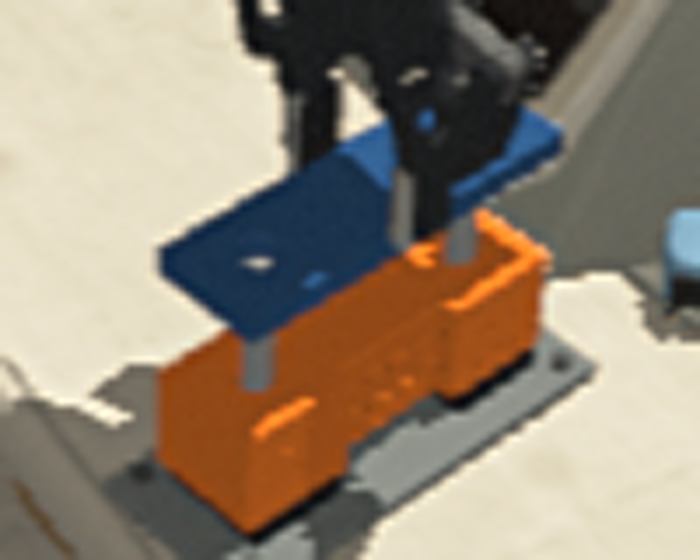

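The cover's near hole shows as a bright spot at (260,262) in the crop, above the post at column 257. It is aligned to about 1 mm, so I'm lowering it.

```bash
python3 -m pendant '[{"delta_pos":[0.0007,-0.0003,0.004],"twist":[0,0,0],"grip":1},{"delta_pos":[0.0007,-0.0003,0.01],"twist":[0,0,0],"grip":1},{"delta_pos":[0.0007,-0.0003,0.016],"twist":[0,0,0],"grip":1},{"delta_pos":[0.0007,-0.0003,0.022],"twist":[0,0,0],"grip":1},{"delta_pos":[0.0007,-0.0003,0.022],"twist":[0,0,0],"grip":1}]'; python3 -c "
from h import *
s=manip.state();print(s['ft_force'].round(1),s['ft_torque'].round(2));go(.435,-.385,.0645,101.3)"
```

```text
clock: 31.72
eef_pos: [0.4345, -0.3853, 0.0886]
orientation: [0.309, -3.126, -0.002]
ft_force: [0.6, 0.3, -3.4]
width: 0.0463
finger_force: 114.5
[ 0.6  0.3 -3.4] [ 0.04  0.03 -0.02]
shift [-0.0005  0.0002  0.0241] twist [ 0.0016 -0.0007 -0.0003] yaw now 101.28 j [-0.86  0.4  -0.18  0.99  0.   -1.06] pos [ 0.4345 -0.3853  0.0886] w 0.0463
```

```bash
python3 -m pendant '[{"delta_pos":[0,0,0.01],"twist":[0,0,0],"grip":1},{"delta_pos":[0,0,0.018],"twist":[0,0,0],"grip":1},{"delta_pos":[0,0,0.022],"twist":[0,0,0],"grip":1},{"delta_pos":[0,0,0.024],"twist":[0,0,0],"grip":1},{"delta_pos":[0,0,0.024],"twist":[0,0,0],"grip":1}]'; python3 -c "
from h import *
s=manip.state();print(s['ft_force'].round(1),s['ft_torque'].round(2));go(.435,-.385,.0645,101.3)"
```

```text
clock: 32.35
eef_pos: [0.435, -0.3857, 0.0656]
orientation: [-0.309, 3.126, 0.0]
ft_force: [0.2, -0.1, -3.3]
width: 0.0463
finger_force: 114.5
[ 0.2 -0.1 -3.3] [-0.07  0.03 -0.01]
shift [-0.0001  0.0007  0.0011] twist [ 0.0002  0.0002 -0.0002] yaw now 101.29 j [-0.86  0.43 -0.21  0.93  0.   -1.06] pos [ 0.435  -0.3857  0.0656] w 0.0463
```

```bash
python3 -m pendant '[{"delta_pos":[0,0,0.002],"twist":[0,0,0],"grip":1},{"delta_pos":[0,0,0.002],"twist":[0,0,0],"grip":1},{"delta_pos":[0,0,0.002],"twist":[0,0,0],"grip":0.2},{"delta_pos":[0,0,0.002],"twist":[0,0,0],"grip":0.15},{"delta_pos":[0,0,0.001],"twist":[0,0,0],"grip":0.15},{"delta_pos":[0,0,-0.04],"twist":[0,0,0],"grip":0.15},{"delta_pos":[0,0,-0.09],"twist":[0,0,0],"grip":0.15},{"delta_pos":[0,0.06,-0.09],"twist":[0,0,0],"grip":0.15},{"delta_pos":[0,0.12,-0.09],"twist":[0,0,0],"grip":0.15},{"delta_pos":[0,0.18,-0.09],"twist":[0,0,0],"grip":0.15}]'
python3 - <<'E'
from h import *
go(.6317,.182,.15,8.8)
c=manip.capture("top")
for b in blobs(c,"blue",(292,182,335,248),50): print("blue",b[1],rect(c,b[2],.075))
c=manip.capture("side")
cv2.imwrite("pics/s7.png",cv2.resize(c["image"][120:300,170:340],None,fx=3,fy=3)[:,:,::-1])
E
```

```text
clock: 33.6
eef_pos: [0.3994, -0.2078, 0.1557]
orientation: [-0.308, 3.126, -0.0]
ft_force: [0.7, 1.1, 0.3]
width: 0.0727
finger_force: 0.0
shift [-0.3039  0.337   0.0059] twist [-7.0000e-04  6.0000e-04 -1.5282e+00] yaw now 101.24 j [-0.66  0.11 -0.4   1.06  0.   -0.86] pos [ 0.3994 -0.2078  0.1557] w 0.0727
blue 391 [ 435.  -383.2  149.2   43.1   11.3]
```

View pics/s7.png

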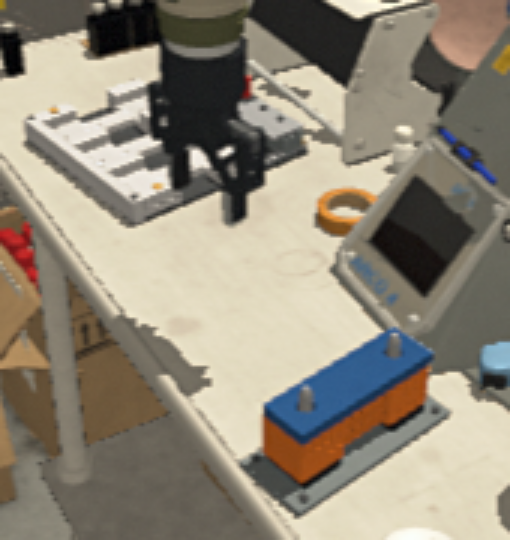

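The cover lies flat on top of the stack over both posts. Now the jaw.

```bash
python3 -m pendant '[{"delta_pos":[-0.04,0.05,0],"twist":[0,0,0.18],"grip":0.1},{"delta_pos":[-0.08,0.1,0],"twist":[0,0,0.36],"grip":0.1},{"delta_pos":[-0.12,0.15,0],"twist":[0,0,0.54],"grip":0.1},{"delta_pos":[-0.16,0.2,0],"twist":[0,0,0.72],"grip":0.1},{"delta_pos":[-0.2,0.24,0],"twist":[0,0,0.9],"grip":0.1},{"delta_pos":[-0.24,0.28,0],"twist":[0,0,1.08],"grip":0.1},{"delta_pos":[-0.28,0.32,0],"twist":[0,0,1.26],"grip":0.1},{"delta_pos":[-0.304,0.337,0],"twist":[0,0,1.44],"grip":0.1},{"delta_pos":[-0.304,0.337,0],"twist":[0,0,1.613],"grip":0.1},{"delta_pos":[-0.304,0.337,0],"twist":[0,0,1.613],"grip":0.1}]';  python3 -m pendant '[{"delta_pos":[0,0,0.02],"twist":[0,0,0],"grip":0.1}]'; python3 -c "
from h import *
go(.6317,.182,.052,8.8)
c=manip.capture('side')
for b in blobs(c,'red',(240,135,256,160),6): print(b[0],b[1],ray(c,b[0],.062))"
```

```text
clock: 34.95
eef_pos: [0.6327, 0.1816, 0.1545]
orientation: [-2.045, -2.384, 0.001]
ft_force: [0.4, 0.4, 0.3]
width: 0.0764
finger_force: 0.0
clock: 35.08
eef_pos: [0.634, 0.1811, 0.1367]
orientation: [2.042, 2.385, 0.005]
ft_force: [0.4, -0.1, -0.2]
width: 0.077
finger_force: 0.0
shift [ 0.0012 -0.0024  0.0847] twist [ 0.0038 -0.0002  0.0011] yaw now 8.86 j [0.16 0.51 0.11 1.17 0.   1.57] pos [0.634  0.1811 0.1367] w 0.077
[241.875 135.625] 8 [0.65579144 0.27690789]
[247.65822785 146.44303797] 79 [0.63046337 0.18202095]
```

```bash
python3 -m pendant '[{"delta_pos":[0.001,-0.001,0.045],"twist":[0,0,0],"grip":0.1},{"delta_pos":[0.001,-0.001,0.083],"twist":[0,0,0],"grip":0.1},{"delta_pos":[0.001,-0.001,0.083],"twist":[0,0,0],"grip":1},{"delta_pos":[0.001,-0.001,0.083],"twist":[0,0,0],"grip":1},{"delta_pos":[0.001,-0.001,0.083],"twist":[0,0,0],"grip":1},{"delta_pos":[0.001,-0.001,0.083],"twist":[0,0,0],"grip":1},{"delta_pos":[0.001,-0.001,0.083],"twist":[0,0,0],"grip":1}]' 40; python3 -m pendant '[{"delta_pos":[0,-0.01,-0.001],"twist":[0,0,0],"grip":1},{"delta_pos":[0,-0.02,-0.001],"twist":[0,0,0],"grip":1},{"delta_pos":[0,-0.03,-0.001],"twist":[0,0,0],"grip":1},{"delta_pos":[0,-0.04,-0.001],"twist":[0,0,0],"grip":1},{"delta_pos":[0,-0.046,-0.001],"twist":[0,0,0],"grip":1},{"delta_pos":[0,-0.048,-0.001],"twist":[0,0,0],"grip":1},{"delta_pos":[0,-0.048,-0.001],"twist":[0,0,0],"grip":1}]'
```

```text
clock: 36.0
eef_pos: [0.6324, 0.1819, 0.055]
orientation: [2.042, 2.384, 0.005]
ft_force: [0.9, 0.1, 6.5]
width: 0.0132
finger_force: 41.3
clock: 36.88
eef_pos: [0.588, 0.175, 0.0551]
orientation: [2.039, 2.382, 0.013]
ft_force: [13.7, 3.2, -3.7]
width: 0.013
finger_force: 40.8
```

```bash
python3 -m pendant '[{"delta_pos":[0,0.002,0],"twist":[0,0,0],"grip":0.4},{"delta_pos":[0,0.002,0],"twist":[0,0,0],"grip":0.3},{"delta_pos":[0,0.002,0],"twist":[0,0,0],"grip":0.3},{"delta_pos":[0,0.002,-0.05],"twist":[0,0,0],"grip":0.3},{"delta_pos":[0,0.002,-0.1],"twist":[0,0,0],"grip":0.3},{"delta_pos":[0,-0.06,-0.12],"twist":[0,0,0],"grip":0.3},{"delta_pos":[0,-0.12,-0.12],"twist":[0,0,0],"grip":0.3},{"delta_pos":[0,-0.15,-0.12],"twist":[0,0,0],"grip":0.3},{"delta_pos":[0,-0.15,-0.12],"twist":[0,0,0],"grip":0.3},{"delta_pos":[0,-0.15,-0.12],"twist":[0,0,0],"grip":0.3}]'
python3 - <<'E'
from h import *
c=manip.capture("top")
for b in blobs(c,"blue",(292,182,335,248),50): print("blue",b[1],rect(c,b[2],.075))
for b in blobs(c,'red',(130,140,200,185),6): print(b[0],b[1],ray(c,b[0],.075))
c=manip.capture("side")
for b in blobs(c,'red',(225,138,256,160),6): print(b[0],b[1])
cv2.imwrite("pics/s8.png",cv2.resize(c["image"][120:300,170:370],None,fx=3,fy=3)[:,:,::-1])
E
```

```text
clock: 38.12
eef_pos: [0.4357, 0.1512, 0.1739]
orientation: [2.043, 2.386, 0.002]
ft_force: [1.4, -0.0, 0.4]
width: 0.0599
finger_force: 0.0
blue 390 [ 435.  -383.4  149.2   42.7   11.3]
[167.97297297 165.68918919] 74 [0.58418527 0.17294401]
[238.18823529 149.67058824] 85
```

View pics/s8.png

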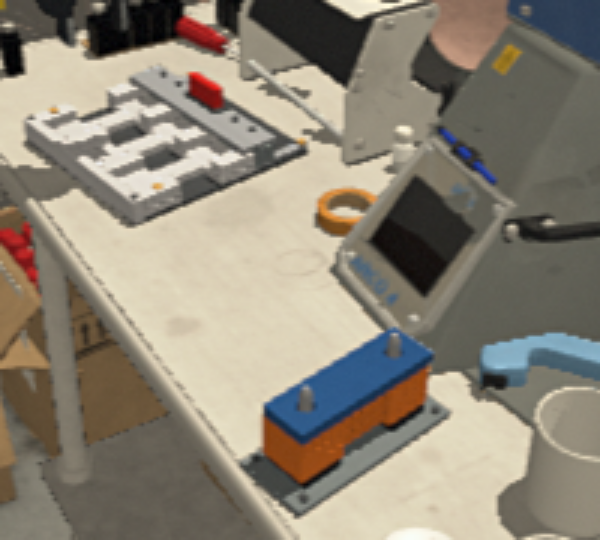

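The jaw is shut, the stack is covered and the arm is clear of everything.

```bash
python3 -c "
from bench import manip
print(manip.job_done())"
```

```text
the job is handed in; nothing more can be done
None
```

I handed the job in at about 38 s, with all three orange plates stacked flat over the posts, the blue cover on top, the jaw pushed back against its shut stop and the arm clear; no verdict came back, and I kept well clear of the mugs and jar but did not measure whether they had moved.

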